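Brush out the dip cups and hang them on the drying rail

ROBOT

A 6-joint arm with a two-finger parallel gripper is mounted at the origin on the work surface; the furniture and walls round the work are solid. World frame = base frame: x ahead of the robot, y to its left, z up, the work surface at z = 0. Lengths are in m, angles in rad, forces in N, time in s.
With the tool pointing down it reaches from about 0.375 to 0.975 m from the base axis. Payload 3.8 kg.
Tool frame: the origin (TCP) lies on the centre line of the jaws, within the pads' length; the fingertips stand 14 mm ahead of it and the grasp point (between the pads) lies 5 mm behind it (bot.finger_overhang is the distance from the TCP to the fingertips, in m); y points along the fingers, x is the direction in which the jaws open and shut, and the axes are right-handed (so a half turn about y gives the same grasp; the last joint's range is limited). The gripper opens to 85 mm and grips with 20 to 120 N. Pads are 22 mm wide; open, the fingers measure 114 mm over their backs; the gripper's body (76 mm by 85 mm) begins 54 mm behind the grasp point. The pads swing forward as they close: fully open they stand 13 mm farther back than shut.
Start: joints at [1.117, 0.264, 1.604, -0, 1.274, -0.037], TCP at [0.273, 0.617, 0.245] pointing down, gripper open.
Joint ranges: [-2.63, 2.63], [-0.94, 2.18], [0.31, 2.57], [-1.31, 4.45], [0, 2.66], [-2.55, 2.55]. Speed limits (rad/s): [2.57, 2.57, 3.14, 3.14, 3.14, 3.14].

INTERFACE

Orientations are given as a rotation vector (axis times angle).
In Python, from workcell import readout, read_camera, bot, spotter gives the robot as it stands.
- The arm moves only by the tool jog_arm, never from a script. Its argument "increments" is a list of rows, each a list of 7 numbers: the shift along the tool's x, y, z in m, then the turn, a rotation vector about the tool's x, y, z in rad, then the opening, from 0 (shut) to 1 (fully open). A call has 1 to 10 rows; each row shifts and turns the pose as measured when the row begins, along the tool's axes as they then stand; what a row does not reach is not made up. A row lasts 1/8 s, in which the tool goes at most 62.5 mm and 10.7 degrees, less where a joint would pass 70% of its speed; a pose out of reach is approached as far as the arm can. A call with a gripper value outside its range is refused whole. The fingers move at their own pace and stop on an object; "force" is the grip in N (left out, the last holds). Time passes only in rows, so rows that do not move let the fingers close. It gives the time, the measured TCP pose, the force and the opening at its end, in the units of the state.
- readout.read_state(): the state, without advancing time (a new reading comes with each control period).
- read_camera(name): name is "scene" or "top"; returns a dict with "img" (400x640x3 uint8, blue, green, red), "range_z" (400x640 float32, m along the optical axis (not along the pixel's ray), 0 where there is no reading), "fx", "fy", "cx", "cy" (pixels), "distortion" ([k1, k2, p1, p2, k3] as OpenCV has them; the pictures are not rectified), "world_from_camera" (4x4, takes a point from camera to world coordinates). Camera axes: x right, y down, z forward; pixel columns grow to the right and rows downward; lengths in m; the calibration is good to about 2 mm. A picture is of the moment at which its call begins.
- bot.finish_job(): hands the job in, once; it reports no verdict.
Trained networks look in a picture, given as the dict that the camera call returned (one of the last four; its "shot" number tells which), for a name from the list of things; names that differ only in an ending like _2 or _b are one class to them, and where a whole thing is asked for, a point or a joint stands for the part that bears it (a point fixed in the world has none). Each returns a list of dicts, best first, with "p" (0 to 1); they miss things now and then, are a little off and sometimes report something else, mostly with a low value. They report only what shows in the picture. A call takes as long as a camera call. They do not tell look-alikes from the thing itself.
- spotter.masks_of(picture, thing): "mask" (400x640 bool, what is visible of it) and "location" ([column, row] in pixels, amid what is visible of it).
- spotter.spot_point(picture, thing): "location" ([column, row] in pixels: a listed point, or the origin of a listed thing).
The state is a dict: "time": time; "q": joint angles; "joint_vel": joint speeds; "joint_torque": joint torques, N m; "tool_pos": TCP position; "tcp_rot": TCP orientation; "wrist_force": force on the tool from outside, world axes, zero at the start; "torque": the same for the moment, N m; "width": opening from 0.0 (shut) to 1.0 (fully open).
Only numpy, scipy, OpenCV 4.12 (cv2) and the standard library are available. Lean on these libraries where they do the work, as an engineer would, in place of code of your own. Each camera call takes 0.05 s, during which the arm holds its last target. There are 200 camera calls.

TASK

Brush out every dip cup on the desk, from the smallest to the largest: in each, run the brush to the bottom, draw it well up and push it to the bottom again, and when all are done put the brush back in its stand. Then hang the cups by their hooks on the upper drying rail: hook each one on to the left of the black band and slide it along the rail past the band, so that all hang upright and at rest to the right of it; do not lift a cup over the band or hook it on directly to the right of it, and leave the other things on the desk alone.

Things in the scene. Friction and masses are not known exactly. Their poses are not given: they have to be found in the camera images.
- cup_s: smallest of up to three loose aluminium dip cups (may be absent), 0.16 kg: outside diameter 46, 54 high, wall 3, floor 5 thick, foot disc 56 diameter (mm), heavy below. Origin: centre of the underside, z up. At its local +x side a flat upright steel strap, x 36 to 44, 20 wide in y, z 0 to 210 (thinner below z 22), carries a hook. Starts upright, +x roughly away from the robot
- cup_s_hook (a point): smallest cup: crest of the hook, middle of its opening, at local (57, 0, 165) mm; about 6 mm above the rail's axis when hung. From the strap an arm (z 165 to 173) reaches to local x 76; a lip hangs from its end (inner face x 70, down to z 127, foot flared out to x 81): opening 26 mm wide, x 44 to 70
- cup_s_grip (a point): smallest cup: where to take it from above, at local (40, 0, 192) mm: bare strap 8 mm thick in local x above the hook arm (z 173 to 210); fingers close along local x. Above it the strap ends in a top 12 mm thick, z 210 to 218
- cup_s_floor (a point): smallest cup: centre of its inside floor, 5 mm above the underside
- cup_m: middle of up to three loose aluminium dip cups (may be absent), 0.16 kg: outside diameter 58, 66 high, wall 3, floor 5 thick, foot disc 64 diameter (mm), heavy below. Origin: centre of the underside, z up. At its local +x side a flat upright steel strap, x 36 to 44, 20 wide in y, z 0 to 210 (thinner below z 22), carries a hook. Starts upright, +x roughly away from the robot
- cup_m_hook (a point): middle cup: crest of the hook, middle of its opening, at local (57, 0, 165) mm; about 6 mm above the rail's axis when hung. From the strap an arm (z 165 to 173) reaches to local x 76; a lip hangs from its end (inner face x 70, down to z 127, foot flared out to x 81): opening 26 mm wide, x 44 to 70
- cup_m_grip (a point): middle cup: where to take it from above, at local (40, 0, 192) mm: bare strap 8 mm thick in local x above the hook arm (z 173 to 210); fingers close along local x. Above it the strap ends in a top 12 mm thick, z 210 to 218
- cup_m_floor (a point): middle cup: centre of its inside floor, 5 mm above the underside
- cup_l: largest of up to three loose aluminium dip cups (may be absent), 0.16 kg: outside diameter 70, 78 high, wall 3, floor 5 thick, foot disc 70 diameter (mm), heavy below. Origin: centre of the underside, z up. At its local +x side a flat upright steel strap, x 36 to 44, 20 wide in y, z 0 to 210 (thinner below z 22), carries a hook. Starts upright, +x roughly away from the robot
- cup_l_hook (a point): largest cup: crest of the hook, middle of its opening, at local (57, 0, 165) mm; about 6 mm above the rail's axis when hung. From the strap an arm (z 165 to 173) reaches to local x 76; a lip hangs from its end (inner face x 70, down to z 127, foot flared out to x 81): opening 26 mm wide, x 44 to 70
- cup_l_grip (a point): largest cup: where to take it from above, at local (40, 0, 192) mm: bare strap 8 mm thick in local x above the hook arm (z 173 to 210); fingers close along local x. Above it the strap ends in a top 12 mm thick, z 210 to 218
- cup_l_floor (a point): largest cup: centre of its inside floor, 5 mm above the underside
- brush: loose upright bottle brush, 213 mm long, 0.08 kg, head down in its stand at the start. Origin at the lower end of the bristles, z up along it. Rigid bristle head 26 mm diameter, z 0 to 62; stem 8 mm diameter; round black handle 18 mm diameter, z 117 to 207; end knob 22 mm diameter, z 207 to 213
- brush_grip (a point): on the brush's axis, 185 mm above its tip: where to take the handle from above, so that the gripper stays above the cups' straps
- brush_tip (a point): lower end of the bristles, = origin of the brush
- brush_stand: white plastic brush stand, fixed: base disc 72 mm diameter, round socket of 16 mm inner radius widening from height 66 mm to a funnel mouth of 30 mm inner radius at height 86 mm. Origin: centre of the underside
- stand_floor (a point): centre of the socket's floor, 8 mm above the desk; the brush stands on it
- rail: drying rail, fixed: steel upper rail along local y between two posts (18 mm diameter, 210 mm high, feet 110 x 50 x 8 mm) at local y +190 and -190 mm. Origin on the desk under the rail's middle; local x points away from the robot, local y to the left (yaw within 0.1)
- rail_mid (a point): middle of the upper rail on its axis, 200 mm above the desk; the rail is 12 mm in diameter. A lower back bar, 10 mm diameter, runs parallel at height 75 mm, axis at local x -7 mm: a hung cup's strap leans on it, so the cup hangs upright on the robot's side of the rail, its underside 41 mm above the desk
- band: the mark: a narrow black rubber band, 12 mm wide, round the upper rail somewhat left of its middle; hooks slide over it freely. Origin on the rail's axis at the middle of the band, axes as the rail's. Left of it (+y) is the loading part, right of it (-y) the drying part
- enclosure: bystander: ivory plastic enclosure behind the rail, 55 x 87 x 43 mm, loose; origin at its underside
- tape: bystander: roll of dark tape behind the rail, 58 x 56 x 19 mm, loose; origin at its underside
- solder_reel: bystander: blue solder reel at the right of the work, 72 x 62 x 50 mm, loose; origin at its underside
Not all that is in view belongs to the job. Leave any red look-alike of the brush alone.

How it is judged:
By the outcome, as a careful person would: the job done as asked, in the order asked, and still so for the second after the job is handed in, with the robot touching nothing.
Of cup_s, cup_m, cup_l only 2 to 3 are there at a start; the rules pass over those that are not, and their reading is None.
At some moment in a run one of cup_s, cup_m, cup_l may be knocked a few centimetres aside while the robot is not near it.
Once in a run the grip may slacken for a moment while it holds something.
It also fails if it takes over 210 s, if anything falls off the work surface, if the arm or the gripper's body presses on something with over 40 N, if the wrist force passes 120 N, or if a joint passes its speed limit or range.

## Working session

There is one attempt and no reset: what is moved stays moved. The work goes in short steps, Python scripts to look and compute and a tool call to move; the robot and the scene stay as the last step left them, time stands still between calls to the robot, and variables do not carry over. Pictures are saved under pics/ and viewed, about 12 in all and at most 16, crops included, and the job is handed in when it is done.

Besides the shell and the picture viewer there is one more tool, called after ">>>" as name(argument=value, ...), one argument or row to a line, values as JSON. jog_arm: Moves the arm, as the interface text tells. Its arguments: {"type":"object","properties":{"increments":{"type":"array"},"force":{"type":"number"}},"required":["increments"]}

```bash
mkdir -p pics; ls; cat > h.py <<'E'
import numpy as np, cv2
from scipy.spatial.transform import Rotation as R
from workcell import readout, read_camera, bot, spotter
def pt(c,u,v,rz=None,z=None):
    K=np.array([[c['fx'],0,c['cx']],[0,c['fy'],c['cy']],[0,0,1]])
    n=cv2.undistortPoints(np.array([[[u,v]]],float),K,np.array(c['distortion']))[0,0]
    T=np.array(c['world_from_camera']); d=T[:3,:3]@np.r_[n,1]; o=T[:3,3]
    s=rz if rz is not None else (z-o[2])/d[2]
    return o+d*s
def cloud(c):
    K=np.array([[c['fx'],0,c['cx']],[0,c['fy'],c['cy']],[0,0,1]])
    g=np.stack(np.meshgrid(np.arange(640),np.arange(400)),-1).reshape(-1,1,2).astype(float)
    n=cv2.undistortPoints(g,K,np.array(c['distortion']))[:,0]
    T=np.array(c['world_from_camera']); rz=c['range_z'].reshape(-1,1)
    P=np.c_[n,np.ones(len(n))]*rz@T[:3,:3].T+T[:3,3]
    P[rz[:,0]==0]=np.nan
    return P.reshape(400,640,3)
def proj(c,p):
    T=np.linalg.inv(np.array(c['world_from_camera'])); q=T[:3,:3]@p+T[:3,3]
    K=np.array([[c['fx'],0,c['cx']],[0,c['fy'],c['cy']],[0,0,1]])
    return cv2.projectPoints(q.reshape(1,1,3),np.zeros(3),np.zeros(3),K,np.array(c['distortion']))[0][0,0]
E
cat > a.py <<'E'
from h import *
np.set_printoptions(precision=4,suppress=True)
s=readout.read_state(); print(s['time'],s['tool_pos'],s['tcp_rot'],s['wrist_force'],s['width'],bot.finger_overhang)
hz=dict(cup_s_hook=.165,cup_m_hook=.165,cup_l_hook=.165,cup_s_grip=.192,cup_m_grip=.192,cup_l_grip=.192,cup_s_floor=.005,cup_m_floor=.005,cup_l_floor=.005,cup_s=0,cup_m=0,cup_l=0,brush_grip=.193,stand_floor=.008,brush_stand=0,rail_mid=.2,band=.2,rail=0,brush=.008)
for n in ['scene','top']:
    c=read_camera(n); cv2.imwrite(f'pics/{n}0.png',c['img']); print(n,np.array(c['world_from_camera'])[:3],c['fx'])
    for k,z in hz.items():
        for r in spotter.spot_point(c,k)[:2]:
            print(n,k,round(r['p'],2),np.round(r['location']),pt(c,*r['location'],z=z))
E
python3 a.py
```

```text
pics
0.0 [0.273  0.6166 0.244 ] [-1.3792 -0.8955  0.8987] [-0.236   0.0488  0.7311] 1.0032774303182803 0.014
scene [[-0.2718  0.6163 -0.7392  1.2192]
 [ 0.9624  0.1743 -0.2085  0.1494]
 [ 0.0004 -0.768  -0.6404  0.6875]] 368.42820544293846
scene cup_m_hook 0.61 [271. 168.] [ 0.5118 -0.1997  0.165 ]
scene cup_l_hook 0.58 [310. 168.] [ 0.4876 -0.1047  0.165 ]
scene cup_m_grip 0.94 [272. 152.] [ 0.4836 -0.2065  0.192 ]
scene cup_l_grip 0.86 [310. 153.] [ 0.4604 -0.1126  0.192 ]
scene cup_m_floor 0.84 [283. 196.] [ 0.4263 -0.2147  0.005 ]
scene cup_l_floor 0.94 [323. 203.] [ 0.4261 -0.0898  0.005 ]
scene cup_l_floor 0.57 [311. 166.] [ 0.2523 -0.1838  0.005 ]
scene cup_s 0.97 [322. 204.] [ 0.4259 -0.0948  0.    ]
scene cup_s 0.64 [284. 202.] [ 0.4447 -0.2036  0.    ]
scene cup_m 0.97 [322. 204.] [ 0.4259 -0.0948  0.    ]
scene cup_m 0.64 [284. 202.] [ 0.4447 -0.2036  0.    ]
scene cup_l 0.97 [322. 204.] [ 0.4259 -0.0948  0.    ]
scene cup_l 0.64 [284. 202.] [ 0.4447 -0.2036  0.    ]
scene brush_grip 0.83 [390. 147.] [0.3802 0.0792 0.193 ]
scene brush_grip 0.59 [426. 169.] [0.4541 0.1748 0
[... 1196 characters left out ...]
0.    ]
top cup_l 0.91 [381. 263.] [ 0.4486 -0.2059  0.    ]
top cup_l 0.68 [341. 274.] [ 0.4198 -0.1041  0.    ]
top brush_grip 0.61 [211. 270.] [0.4396 0.1749 0.193 ]
top brush_grip 0.49 [258. 306.] [0.3667 0.0762 0.193 ]
top stand_floor 0.65 [231. 266.] [0.4394 0.1735 0.008 ]
top brush_stand 0.74 [231. 265.] [0.4398 0.1747 0.    ]
top brush_stand 0.64 [231. 265.] [0.4401 0.1735 0.    ]
top rail_mid 0.94 [327. 160.] [ 0.6702 -0.0621  0.2   ]
top rail_mid 0.51 [347. 260.] [ 0.462 -0.105  0.2  ]
top band 0.42 [347. 255.] [ 0.4718 -0.1045  0.2   ]
top band 0.37 [297. 162.] [0.6657 0.0001 0.2   ]
top brush 0.8 [270. 294.] [0.3714 0.0721 0.008 ]
top brush 0.61 [232. 266.] [0.4382 0.1705 0.008 ]
```

View pics/scene0.png

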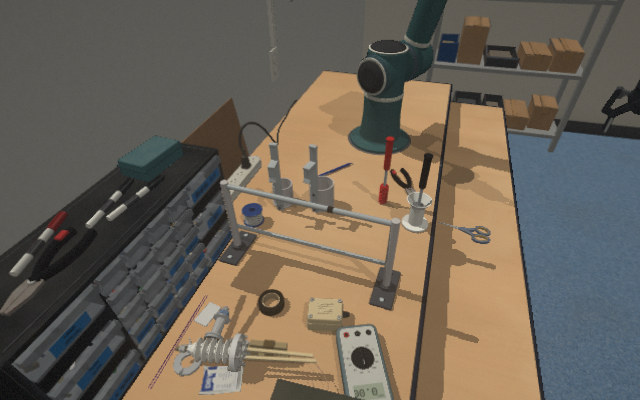

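View pics/top0.png

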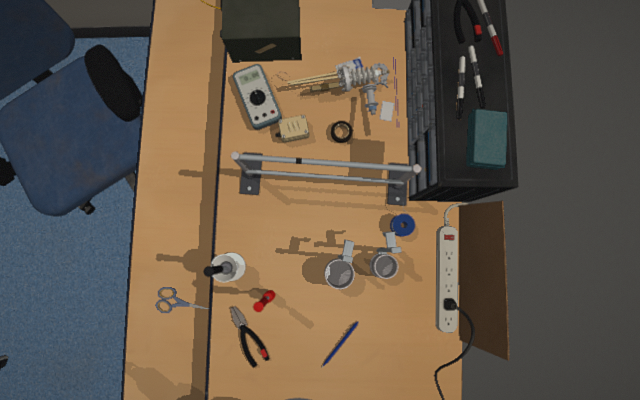

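Two cups are visible at top px (341,273) and (384,264), and the black brush is in its stand at (228,267). The red look-alike is at (264,300) and the band is on the rail at (298,161). Next I'll measure them from depth.

```bash
cat > m.py <<'E'
from h import *
from scipy.optimize import least_squares
np.set_printoptions(precision=4,suppress=True)
def circ(P):
    f=lambda q:np.hypot(P[:,0]-q[0],P[:,1]-q[1])-q[2]
    return least_squares(f,[*P[:,:2].mean(0),.03],loss='soft_l1',f_scale=.002).x
C={n:read_camera(n) for n in ['top','scene']}
W={n:cloud(c) for n,c in C.items()}
def sel(n,x0,x1,y0,y1,z0,z1):
    P=W[n].reshape(-1,3); return P[(P[:,0]>x0)&(P[:,0]<x1)&(P[:,1]>y0)&(P[:,1]<y1)&(P[:,2]>z0)&(P[:,2]<z1)]
def cup(cx,cy,r=.055):
    for n in W:
        b=(cx-.05,cx+.04,cy-r,cy+r)
        Q=sel(n,*b,.04,.10)
        if len(Q)<10: continue
        h,e=np.histogram(Q[:,2],bins=np.arange(.04,.1,.002)); top=np.percentile(Q[:,2],98)
        rim=Q[Q[:,2]>top-.006]; print(n,'rimz',top,'n',len(rim),'circ',circ(rim))
        S=sel(n,cx,cx+.12,cy-r-.02,cy+r+.02,.206,.23)
        if len(S): print('  straptop',S.mean(0),S.min(0),S.max(0),len(S))
        A=sel(n,cx,cx+.14,cy-r-.02,cy+r+.02,.160,.182)
        if len(A): print('  arm',A.mean(0),A.min(0),A.max(0),len(A))
E
cat > m1.py <<'E'
from m import *
for a in [(.447,-.204),(.424,-.1)]: print('CUP',a); cup(*a)
for n in W:
    B=sel(n,.40,.48,.13,.23,.16,.23); print(n,'brush',[ (z,B[abs(B[:,2]-z)<.01].mean(0),len(B[abs(B[:,2]-z)<.01])) for z in (.17,.19,.21,.218)])
    F=sel(n,.40,.48,.13,.22,.08,.09); print('  funnel',circ(F),len(F))
    L=sel(n,.60,.75,-.24,.11,.19,.212); p=np.polyfit(L[:,1],L[:,0],1); print('  rail x=',p,'ymin/max',L[:,1].min(),L[:,1].max(),'z',np.percentile(L[:,2],[50,95]))
    c=C[n]; 
    m=(np.abs(W[n][...,2]-.2)<.012)&(abs(W[n][...,0]-np.polyval(p,W[n][...,1]))<.02)&(abs(W[n][...,1])<.1)&(c['img'].max(-1)<60)
    D=W[n][m]; print('  band',D.mean(0),D.min(0),D.max(0),len(D))
    lo=sel(n,.60,.75,-.22,.08,.06,.085); print('  lower',np.polyfit(lo[:,1],lo[:,0],1),len(lo))
    for k in ('enclosure','tape','solder_reel'):
        r=spotter.masks_of(c,k)
        if r: print('  ',k,np.nanmedian(W[n][r[0]['mask']],0))
    # red brush
    rd=sel(n,.32,.42,.02,.13,.02,.25); print('  red',rd.min(0) if len(rd) else 0,rd.max(0) if len(rd) else 0)
E
python3 m1.py
```

```text
CUP (0.447, -0.204)
top rimz 0.08206886923375763 n 5 circ [  2.088  -14.8266  14.7213]
  straptop [ 0.4845 -0.2022  0.2176] [ 0.4795 -0.2128  0.2112] [ 0.4896 -0.1923  0.2208] 61
  arm [ 0.5048 -0.199   0.1731] [ 0.481  -0.2111  0.1639] [ 0.5214 -0.188   0.1818] 158
scene rimz 0.09647013281234032 n 12 circ [49.3392 11.9193 50.3343]
  straptop [ 0.4873 -0.199   0.2147] [ 0.4798 -0.2099  0.2062] [ 0.4942 -0.19    0.2201] 52
  arm [ 0.5048 -0.1964  0.1725] [ 0.4817 -0.2082  0.1602] [ 0.5241 -0.1853  0.1819] 125
CUP (0.424, -0.1)
top rimz 0.08130747061067908 n 105 circ [ 0.4265 -0.0961  0.0333]
  straptop [ 0.4658 -0.1043  0.2178] [ 0.459  -0.1138  0.2127] [ 0.4728 -0.0939  0.2213] 59
  arm [ 0.4867 -0.1083  0.1731] [ 0.4657 -0.1196  0.1651] [ 0.5037 -0.0943  0.1768] 150
scene rimz 0.07895723260566097 n 79 circ [ 0.4275 -0.094   0.0332]
  straptop [ 0.4689 -0.1018  0.2142] [ 0.4603 -0.1129  0.2061] [ 0.475  -0.0923  0.2201] 55
  arm [ 0.4857 -0.1047  0.1721] [ 0.4639 -0.119   0.1607] [ 0.5049 -0.0923  0.1818] 129
top brush [(0.17, array([0.4384, 0.166 , 0.171 ]), 18), (0.19, array([0.438
[... 420 characters left out ...]
 0.0177]
   solder_reel [ 0.5463 -0.2568  0.0407]
  red [0.3573 0.0608 0.0202] [0.3808 0.0861 0.2158]
scene brush [(0.17, array([0.4446, 0.1742, 0.1699]), 53), (0.19, array([0.4449, 0.1734, 0.1901]), 54), (0.21, array([0.4455, 0.1736, 0.21  ]), 54), (0.218, array([0.4426, 0.1738, 0.218 ]), 67)]
  funnel [0.4384 0.1741 0.0292] 146
  rail x= [0.0622 0.6716] ymin/max -0.23956043861742043 0.1099598676604161 z [0.2045 0.2072]
  band [ 0.6725 -0.0023  0.2038] [ 0.6695 -0.0061  0.1997] [0.6743 0.0015 0.2069] 17
  lower [0.0616 0.6635] 542
   enclosure [0.8036 0.0249 0.0403]
   tape [ 0.7903 -0.0999  0.0181]
   solder_reel [ 0.5554 -0.2496  0.0334]
  red [0.3604 0.062  0.0206] [0.3838 0.0868 0.2152]
```

```bash
cat > plan.py <<'E'
# usage: python3 plan.py x y z yaw_deg(of tool x in world, mod 180) [x y z yaw ...]  -> rows per leg
import sys; from h import *
s=readout.read_state(); p=np.array(s['tool_pos']); r=R.from_rotvec(s['tcp_rot'])
print('t',round(s['time'],2),'pos',np.round(p,4),'F',np.round(s['wrist_force'],1),'w',round(s['width'],3),'q',np.round(s['q'],2))
M=r.as_matrix(); print('tool x',np.round(M[:,0],3),'tool z',np.round(M[:,2],3),'yaw',round(np.degrees(np.arctan2(M[1,0],M[0,0])),2))
a=list(map(float,sys.argv[1:]))
for i in range(0,len(a),4):
    t=np.array(a[i:i+3]); yaw=np.radians(a[i+3])
    c=[R.from_matrix(np.array([[np.cos(y),np.sin(y),0],[np.sin(y),-np.cos(y),0],[0,0,-1]]).T.T) for y in (yaw,yaw+np.pi)]
    g=min(c,key=lambda g:(r.inv()*g).magnitude())
    w=(r.inv()*g).as_rotvec(); n=max(1,int(np.ceil(np.linalg.norm(t-p)/.055)),int(np.ceil(np.linalg.norm(w)/np.radians(9.5))))
    print('leg',n,'rows, total shift',np.round(r.inv().apply(t-p),4),'turn',np.round(w,3))
    rr=r;out=[]
    for k in range(n):
        d=rr.inv().apply((t-p)/n); out.append([*np.round(d,4),*np.round(w/n,3)]); rr=rr*R.from_rotvec(w/n)
    print('  '+','.join('['+','.join(f'{v:g}' for v in o)+',G]' for o in out)); p=t; r=g
E
python3 plan.py .441 .173 .30 90 .441 .173 .188 90
python3 - <<'E'
from m import *
for n in W:
    for b,nm in (((.40,.48,-.24,-.165),'m'),((.37,.462,-.145,-.045),'l')):
        Q=sel(n,*b,.02,.10); h,e=np.histogram(Q[:,2],bins=np.arange(.02,.1,.004)); print(n,nm,h)
    Q=sel(n,.40,.478,-.24,-.165,.058,.072); print(circ(Q),len(Q))
E
```

```text
t 2.4 pos [0.2733 0.6172 0.2453] F [0.1 0.3 0. ] w 0.999 q [ 1.12  0.26  1.6  -0.    1.27 -0.04]
tool x [ 0.405  0.914 -0.   ] tool z [-0.914  0.405 -0.   ] yaw 66.12
leg 10 rows, total shift [-0.3383 -0.0547 -0.3332] turn [-1.546 -0.327 -0.327]
  [-0.0338,-0.0055,-0.0333,-0.155,-0.033,-0.033,G],[-0.0348,-0.0015,-0.0327,-0.155,-0.033,-0.033,G],[-0.0359,0.0023,-0.0315,-0.155,-0.033,-0.033,G],[-0.037,0.0059,-0.0297,-0.155,-0.033,-0.033,G],[-0.0382,0.0091,-0.0273,-0.155,-0.033,-0.033,G],[-0.0394,0.0118,-0.0244,-0.155,-0.033,-0.033,G],[-0.0405,0.014,-0.0211,-0.155,-0.033,-0.033,G],[-0.0417,0.0157,-0.0174,-0.155,-0.033,-0.033,G],[-0.0427,0.0167,-0.0136,-0.155,-0.033,-0.033,G],[-0.0436,0.0171,-0.0095,-0.155,-0.033,-0.033,G]
leg 3 rows, total shift [0.    0.    0.112] turn [0. 0. 0.]
  [0,0,0.0373,0,0,0,G],[0,0,0.0373,0,0,0,G],[0,0,0.0373,0,0,0,G]
top m [ 8 16 12 13 12 10 13 16  7 26 26 74 13  0  0  0  0  0  0]
top l [ 7  9  5  3 10 12  6  5 10  6  8  8  9 14 88 18  0  0  0]
[ 0.445  -0.2073  0.0275] 125
scene m [ 3  1  8  8 18 15 22 21 28 28 25 46  0  0  0  0  0  0  0]
scene l [ 8 12 17 27 30 28 32 30 37 32 36 41 27 46 43  3  0  0  0]
[ 0.4457 -0.205   0.0276] 87
```

The tool's y axis is the approach direction, so the plan helper needs fixing. The rims read 66 mm and 78 mm high, so the cups are m (right) and l (left).

```bash
sed -i 's/c=\[R.from_matrix.*/c=[R.from_matrix(np.array([[np.cos(y),0,-np.sin(y)],[np.sin(y),0,np.cos(y)],[0,-1,0]])) for y in (yaw,yaw+np.pi)]/; s/tool z.,np.round(M\[:,2\]/tool y'"'"',np.round(M[:,1]/' plan.py
python3 plan.py .441 .173 .28 90 .441 .173 .188 90
```

```text
t 2.5 pos [0.2733 0.6172 0.2453] F [-0.6 -0.1 -0.6] w 0.999 q [ 1.12  0.26  1.6   0.    1.27 -0.04]
tool x [ 0.405  0.914 -0.   ] tool y [-0. -0. -1.] yaw 66.11
leg 9 rows, total shift [-0.3383 -0.0347 -0.3332] turn [-0.    -0.417 -0.   ]
  [-0.0376,-0.0039,-0.037,-0,-0.046,-0,G],[-0.0393,-0.0039,-0.0352,-0,-0.046,-0,G],[-0.0408,-0.0039,-0.0334,-0,-0.046,-0,G],[-0.0423,-0.0039,-0.0315,-0,-0.046,-0,G],[-0.0438,-0.0039,-0.0295,-0,-0.046,-0,G],[-0.0451,-0.0039,-0.0274,-0,-0.046,-0,G],[-0.0463,-0.0039,-0.0253,-0,-0.046,-0,G],[-0.0474,-0.0039,-0.0231,-0,-0.046,-0,G],[-0.0484,-0.0039,-0.0209,-0,-0.046,-0,G]
leg 2 rows, total shift [0.    0.092 0.   ] turn [0. 0. 0.]
  [0,0.046,0,0,0,0,G],[0,0.046,0,0,0,0,G]
```

>>> jog_arm(
  increments=[
    [-0.038,-0.01,-0.037,0,-0.046,0,1],
    [-0.039,-0.01,-0.035,0,-0.046,0,1],
    [-0.041,-0.01,-0.033,0,-0.046,0,1],
    [-0.042,-0.01,-0.032,0,-0.046,0,1],
    [-0.044,-0.005,-0.03,0,-0.046,0,1],
    [-0.045,0,-0.027,0,-0.046,0,1],
    [-0.046,0,-0.025,0,-0.046,0,1],
    [-0.047,0,-0.023,0,-0.046,0,1],
    [-0.048,0,-0.021,0,-0.046,0,1],
  ],
)

```text
time: 3.62
tool_pos: [0.4476, 0.1658, 0.2928]
tcp_rot: [-1.203, -1.229, 1.219]
wrist_force: [-0.2, 0.5, -0.4]
width: 1.002
```

```bash
python3 plan.py .441 .173 .188 90
```

```text
t 3.62 pos [0.4476 0.1658 0.2928] F [-0.2  0.5 -0.4] w 1.002 q [ 0.3  -0.15  1.95  0.    1.33 -1.29]
tool x [-0.019  1.     0.002] tool y [ 0.006  0.002 -1.   ] yaw 91.08
leg 2 rows, total shift [0.0071 0.1048 0.0072] turn [0.006 0.019 0.002]
  [0.0036,0.0524,0.0036,0.003,0.009,0.001,G],[0.0036,0.0524,0.0035,0.003,0.009,0.001,G]
```

>>> jog_arm(
  increments=[
    [0.005,0.035,0.006,0.003,0.015,0.001,1],
    [0.001,0.035,0.001,0,0,0,1],
    [0,0.034,0,0,0,0,1],
    [0,0,0,0,0,0,1],
  ],
)

```text
time: 4.12
tool_pos: [0.444, 0.1671, 0.1887]
tcp_rot: [-1.217, -1.212, 1.199]
wrist_force: [-0.6, 0.5, 0.2]
width: 1.002
```

```bash
python3 plan.py .441 .173 .188 90; python3 - <<'E'
from m import *
c=C['scene']; cv2.imwrite('pics/s1.png',cv2.resize(c['img'][100:260,330:530],(800,640)) [:600])
E
```

```text
t 4.12 pos [0.444  0.1671 0.1887] F [-0.6  0.5  0.2] w 1.002 q [ 0.31 -0.08  2.09 -0.    1.13 -1.26]
tool x [0.006 1.    0.002] tool y [ 0.009  0.002 -1.   ] yaw 89.65
leg 1 rows, total shift [0.0059 0.0007 0.003 ] turn [ 0.009 -0.006  0.002]
  [0.0059,0.0007,0.003,0.009,-0.006,0.002,G]
```

View pics/s1.png

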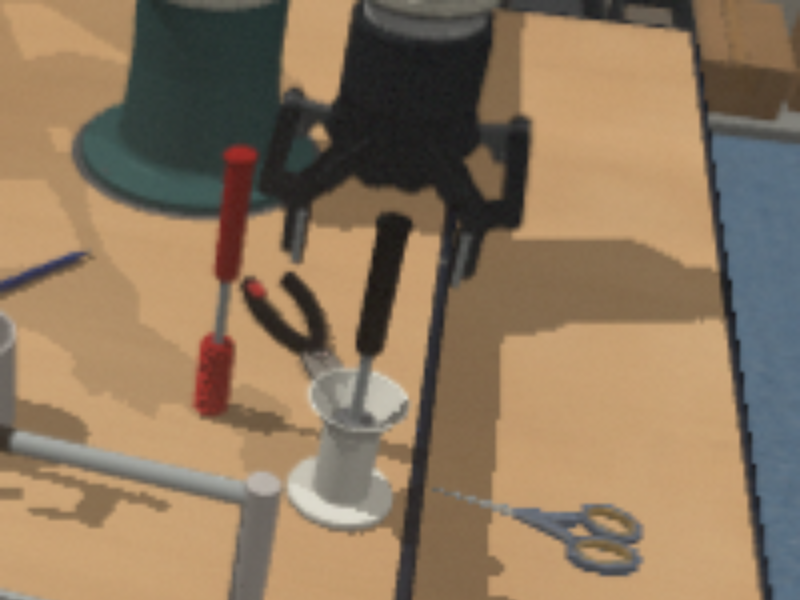

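The crop shows the handle (390,250) between the open fingers, and the red brush is well clear. I'll correct 6 mm and close.

>>> jog_arm(
  increments=[
    [0.006,0.001,0.003,0.009,-0.006,0.002,1],
    [0.002,0,0,0,0,0,1],
    [0,0,0,0,0,0,0],
    [0,0,0,0,0,0,0],
    [0,0,0,0,0,0,0],
    [0,0,0,0,0,0,0],
    [0,0,0,0,0,0,0],
  ],
  force=60,
)

```text
time: 5.1
tool_pos: [0.4467, 0.1783, 0.1969]
tcp_rot: [-1.216, -1.223, 1.2]
wrist_force: [0.2, -0.8, 0.8]
width: 0.221
```

```bash
python3 plan.py .441 .173 .43 90 .445 -.206 .43 90
```

```text
t 5.1 pos [0.4467 0.1783 0.1969] F [ 0.2 -0.8  0.8] w 0.221 q [ 0.33 -0.08  2.07 -0.    1.14 -1.24]
tool x [-0.002  1.     0.005] tool y [ 0.015  0.005 -1.   ] yaw 90.1
leg 5 rows, total shift [-0.0042 -0.2332  0.0023] turn [0.015 0.002 0.005]
  [-0.0008,-0.0466,0.0005,0.003,0,0.001,G],[-0.0009,-0.0466,0.0006,0.003,0,0.001,G],[-0.0009,-0.0466,0.0007,0.003,0,0.001,G],[-0.001,-0.0466,0.0009,0.003,0,0.001,G],[-0.001,-0.0466,0.001,0.003,0,0.001,G]
leg 7 rows, total shift [-0.379  0.    -0.004] turn [0. 0. 0.]
  [-0.0541,0,-0.0006,0,0,0,G],[-0.0541,0,-0.0006,0,0,0,G],[-0.0541,0,-0.0006,0,0,0,G],[-0.0541,0,-0.0006,0,0,0,G],[-0.0541,0,-0.0006,0,0,0,G],[-0.0541,0,-0.0006,0,0,0,G],[-0.0541,0,-0.0006,0,0,0,G]
```

>>> jog_arm(
  increments=[
    [-0.001,-0.047,0.001,0.003,0,0.001,0],
    [-0.001,-0.047,0.001,0.003,0,0.001,0],
    [-0.001,-0.047,0.001,0.003,0,0.001,0],
    [-0.001,-0.047,0.001,0.003,0,0.001,0],
    [-0.001,-0.047,0.001,0.003,0,0.001,0],
    [0,0,0,0,0,0,0],
  ],
)

```text
time: 5.85
tool_pos: [0.4383, 0.1718, 0.4352]
tcp_rot: [-1.205, -1.203, 1.215]
wrist_force: [-0.4, 0.1, -1.6]
width: 0.22
```

```bash
cat > tip.py <<'E'
from h import *
np.set_printoptions(precision=4,suppress=True)
s=readout.read_state(); p=np.array(s['tool_pos']); print(p,s['width'])
for n in ('scene','top'):
    c=read_camera(n); W=cloud(c); P=W.reshape(-1,3)
    m=(np.hypot(P[:,0]-p[0],P[:,1]-p[1])<.035)&(P[:,2]<p[2]-.03)&(P[:,2]>p[2]-.26); Q=P[m]
    if len(Q):
        low=Q[Q[:,2]<np.percentile(Q[:,2],40)]
        print(n,'minz',np.percentile(Q[:,2],[1,5]),'rel',np.percentile(Q[:,2],2)-p[2],'low mean',low.mean(0),len(Q), 'hi mean',Q[Q[:,2]>np.percentile(Q[:,2],70)].mean(0))
    for k in ('brush_tip','brush_grip'):
        for r in spotter.spot_point(c,k)[:2]: print(n,k,round(r['p'],2),r['location'],W[min(399,int(r['location'][1])),int(r['location'][0])])
E
python3 tip.py;python3 plan.py .445 -.206 .43 90
```

```text
[0.4383 0.1718 0.4352] 0.22044991078662549
scene minz [0.2511 0.2564] rel -0.18355269228594256 low mean [0.4367 0.1673 0.2746] 544 hi mean [0.4356 0.1691 0.386 ]
scene brush_tip 0.85 [425.9, 144.4] [-0.0054  0.169  -0.0005]
scene brush_tip 0.82 [381.0, 201.9] [0.3819 0.0718 0.0145]
scene brush_grip 0.84 [390.3, 145.4] [0.3769 0.0772 0.1978]
scene brush_grip 0.57 [446.0, 61.3] [0.4394 0.1707 0.4374]
top minz [0.2445 0.2489] rel -0.18976411501406687 low mean [0.4263 0.1561 0.2627] 192 hi mean [0.425  0.1611 0.3047]
top brush_tip 0.76 [267.8, 294.2] [0.3764 0.0738 0.0616]
top brush_tip 0.57 [210.4, 277.2] [0.4302 0.1556 0.2717]
top brush_grip 0.73 [259.7, 305.8] [0.3717 0.0712 0.2113]
t 6.15 pos [0.436  0.1711 0.4282] F [ 0.  -0.  -0.2] w 0.222 q [ 0.32 -0.18  1.74 -0.    1.6  -1.25]
tool x [-0.001  1.    -0.006] tool y [-0.019 -0.006 -1.   ] yaw 90.07
leg 7 rows, total shift [-0.3772  0.0005 -0.0085] turn [-0.019  0.001 -0.006]
  [-0.0539,0.0001,-0.0012,-0.003,0,-0.001,G],[-0.0539,0,-0.0012,-0.003,0,-0.001,G],[-0.0539,-0,-0.0012,-0.003,0,-0.001,G],[-0.0539,-0.0001,-0.0012,-0.003,0,-0.001,G],[-0.0539,-0.0001,-0.0013,-0.003,0,-0.001,G],[-0.0539,-0.0002,-0.0013,-0.003,0,-0.001,G],[-0.0539,-0.0002,-0.0013,-0.003,0,-0.001,G]
```

>>> jog_arm(
  increments=[
    [-0.054,0,-0.001,-0.003,0,-0.001,0],
    [-0.054,0,-0.001,-0.003,0,-0.001,0],
    [-0.054,0,-0.001,-0.003,0,-0.001,0],
    [-0.054,0,-0.001,-0.003,0,-0.001,0],
    [-0.054,0,-0.001,-0.003,0,-0.001,0],
    [-0.054,0,-0.001,-0.003,0,-0.001,0],
    [-0.054,0,-0.001,-0.003,0,-0.001,0],
  ],
)

```text
time: 7.02
tool_pos: [0.4424, -0.2133, 0.4182]
tcp_rot: [-1.192, -1.211, 1.22]
wrist_force: [0.4, -0.7, -1.2]
width: 0.218
```

```bash
python3 tip.py; cat > cups.py <<'E'
from m import *
import sys
def strap(n,x,y):
    S=sel(n,x-.04,x+.04,y-.03,y+.03,.207,.224); A=sel(n,x-.03,x+.06,y-.03,y+.03,.163,.179)
    for Q,k in ((S,'strap'),(A,'arm')):
        if len(Q)>5: print(' ',n,k,Q.mean(0),len(Q))
for a in [(.445,-.206),(.427,-.095)]:
    for n in W:
        c=C[n]; P=sel(n,a[0]-.06,a[0]+.06,a[1]-.05,a[1]+.05,.058,.085)
        if len(P)>15:
            q=circ(P); P=P[np.hypot(P[:,0]-q[0],P[:,1]-q[1])<.045]; print(a,n,circ(P),len(P))
        strap(n,a[0]+.04,a[1])
E
python3 cups.py; python3 plan.py .445 -.206 .30 90 .445 -.206 .19 90
```

```text
[ 0.4424 -0.2133  0.4182] 0.21781419143734923
scene minz [0.2343 0.2392] rel -0.18341765811136504 low mean [ 0.4371 -0.2117  0.2579] 444 hi mean [ 0.4379 -0.2124  0.3691]
scene brush_tip 0.67 [273.9, 132.0] [ 0.0611 -0.3967 -0.0006]
scene brush_tip 0.65 [383.7, 200.2] [0.3804 0.077  0.0182]
scene brush_grip 0.62 [388.2, 148.2] [0.3793 0.0732 0.1897]
scene brush_grip 0.56 [267.2, 55.9] [ 0.4417 -0.2115  0.4168]
top brush_tip 0.66 [268.6, 294.4] [0.3765 0.0714 0.0618]
top brush_tip 0.32 [291.4, 127.2] [0.7889 0.0255 0.0413]
top brush_grip 0.81 [256.8, 303.6] [0.3763 0.0765 0.2167]
(0.445, -0.206) top [ 0.4454 -0.2071  0.0278] 137
  top strap [ 0.4845 -0.2022  0.2177] 61
  top arm [ 0.5049 -0.1991  0.1729] 157
(0.445, -0.206) scene [ 0.4536 -0.2086  0.0337] 136
  scene strap [ 0.4871 -0.1991  0.2148] 50
  scene arm [ 0.5057 -0.1965  0.1725] 108
(0.427, -0.095) top [ 0.4269 -0.0958  0.0333] 148
  top strap [ 0.4658 -0.1043  0.2179] 60
  top arm [ 0.4867 -0.1084  0.173 ] 150
(0.427, -0.095) scene [ 0.4298 -0.0972  0.0355] 270
  scene strap [ 0.4683 -0.1018  0.2147] 50
  scene arm [ 0.486  -0.1048  0.1724] 116
t 7.42 pos [ 0.4431 -0.2104  0.4195] F [-0.1  0.4 -0.6] w 0.215 q [-0.49 -0.14  1.72 -0.    1.57 -2.08]
tool x [-0.013  1.     0.003] tool y [-0.011  0.003 -1.   ] yaw 90.77
leg 3 rows, total shift [ 0.0039  0.1195 -0.0032] turn [-0.011  0.013  0.003]
  [0.0013,0.0398,-0.0011,-0.004,0.004,0.001,G],[0.0014,0.0398,-0.0009,-0.004,0.004,0.001,G],[0.0014,0.0398,-0.0008,-0.004,0.004,0.001,G]
leg 2 rows, total shift [0.   0.11 0.  ] turn [0. 0. 0.]
  [0,0.055,0,0,0,0,G],[0,0.055,0,0,0,0,G]
```

>>> jog_arm(
  increments=[
    [0.003,0.05,-0.003,-0.004,0.006,0.001,0],
    [0.002,0.05,-0.001,-0.004,0.006,0.001,0],
    [0,0.05,0,0,0,0,0],
    [0,0.04,0,0,0,0,0],
    [0,0.02,0,0,0,0,0],
    [0,0.004,0,0,0,0,0],
  ],
)

```text
time: 8.18
tool_pos: [0.4496, -0.1972, 0.2031]
tcp_rot: [-1.207, -1.224, 1.219]
wrist_force: [0.5, 0.6, -0.6]
width: 0.215
```

```bash
python3 plan.py .445 -.206 .190 90
```

```text
t 8.18 pos [ 0.4496 -0.1972  0.2031] F [ 0.5  0.6 -0.6] w 0.215 q [-0.46 -0.06  2.04  0.    1.16 -2.05]
tool x [-0.016  1.    -0.002] tool y [ 0.006 -0.002 -1.   ] yaw 90.89
leg 1 rows, total shift [-0.0087  0.0131  0.0048] turn [ 0.006  0.016 -0.002]
  [-0.0087,0.0131,0.0048,0.006,0.016,-0.002,G]
```

>>> jog_arm(
  increments=[
    [-0.008,0.004,0.004,0,0.01,0,0],
    [-0.002,0.005,0.001,0,0,0,0],
    [0,0.004,0,0,0,0,0],
  ],
)

```text
time: 8.55
tool_pos: [0.4472, -0.2082, 0.1937]
tcp_rot: [-1.219, -1.221, 1.213]
wrist_force: [0.5, 1.1, 10.7]
width: 0.219
```

```bash
python3 plan.py .445 -.206 .190 90
```

```text
t 8.55 pos [ 0.4472 -0.2082  0.1937] F [ 0.5  1.1 10.7] w 0.219 q [-0.49 -0.05  2.05  0.    1.13 -2.07]
tool x [-0.007  1.    -0.005] tool y [ 0.012 -0.005 -1.   ] yaw 90.4
leg 1 rows, total shift [0.0023 0.0036 0.0023] turn [ 0.012  0.007 -0.005]
  [0.0023,0.0036,0.0023,0.012,0.007,-0.005,G]
```

>>> jog_arm(
  increments=[
    [0,-0.02,0,0,0,0,0],
    [0,-0.025,0,0,0,0,0],
    [0,-0.01,0,0,0,0,0],
    [0,0,0,0,0,0,0],
  ],
)

```text
time: 9.05
tool_pos: [0.4474, -0.209, 0.2516]
tcp_rot: [-1.223, -1.221, 1.211]
wrist_force: [-0.1, -0.4, -1.1]
width: 0.217
```

```bash
python3 plan.py .445 -.206 .20 90
```

```text
t 9.05 pos [ 0.4474 -0.209   0.2516] F [-0.1 -0.4 -1.1] w 0.217 q [-0.49 -0.1   1.98  0.    1.24 -2.07]
tool x [-0.006  1.    -0.007] tool y [ 0.015 -0.007 -1.   ] yaw 90.32
leg 1 rows, total shift [0.0034 0.0516 0.0032] turn [ 0.015  0.006 -0.007]
  [0.0034,0.0516,0.0032,0.015,0.006,-0.007,G]
```

>>> jog_arm(
  increments=[
    [0.002,0.02,0.002,0.01,0,-0.005,0],
    [0,0.02,0,0,0,0,0],
    [0,0.01,0,0,0,0,0],
    [0,0.007,0,0,0,0,0],
    [0,0.003,0,0,0,0,0],
  ],
)

```text
time: 9.68
tool_pos: [0.4505, -0.2092, 0.1935]
tcp_rot: [-1.222, -1.221, 1.21]
wrist_force: [-0.5, 1.1, 12.2]
width: 0.217
```

```bash
python3 plan.py .445 -.206 .43 90 .427 -.095 .43 80
```

```text
t 9.68 pos [ 0.4505 -0.2092  0.1935] F [-0.5  1.1 12.2] w 0.217 q [-0.49 -0.05  2.05  0.    1.13 -2.06]
tool x [-0.005  1.    -0.006] tool y [ 0.015 -0.006 -1.   ] yaw 90.29
leg 5 rows, total shift [ 0.0018 -0.2365  0.0019] turn [ 0.015  0.005 -0.006]
  [0.0004,-0.0473,0.0004,0.003,0.001,-0.001,G],[0.0004,-0.0473,0.0005,0.003,0.001,-0.001,G],[0.0005,-0.0473,0.0007,0.003,0.001,-0.001,G],[0.0005,-0.0473,0.0008,0.003,0.001,-0.001,G],[0.0006,-0.0473,0.001,0.003,0.001,-0.001,G]
leg 3 rows, total shift [0.111 0.    0.018] turn [0.    0.175 0.   ]
  [0.037,0,0.006,0,0.058,0,G],[0.0366,0,0.0081,0,0.058,0,G],[0.0361,0,0.0103,0,0.058,0,G]
```

>>> jog_arm(
  increments=[
    [0,-0.03,0,0.003,0,-0.001,0],
    [0,-0.055,0,0.003,0,-0.001,0],
    [0,-0.055,0,0.003,0,-0.001,0],
    [0,-0.055,0,0.003,0,-0.001,0],
    [0,-0.042,0,0.003,0,-0.001,0],
    [0.037,0,0.007,0,0,0,0],
    [0.037,0,0.007,0,0,0,0],
    [0.036,0,0.007,0,0,0,0],
  ],
)

```text
time: 10.68
tool_pos: [0.4266, -0.0972, 0.4305]
tcp_rot: [-1.198, -1.204, 1.211]
wrist_force: [0.8, 0.2, -1.1]
width: 0.215
```

```bash
python3 cups.py; python3 plan.py .427 -.096 .25 90
```

```text
(0.445, -0.206) top [ 0.4459 -0.207   0.0275] 80
  top strap [ 0.4845 -0.2021  0.2178] 61
  top arm [ 0.5049 -0.199   0.1729] 157
(0.445, -0.206) scene [ 0.4534 -0.2088  0.0337] 139
  scene strap [ 0.4873 -0.1989  0.2153] 48
  scene arm [ 0.5054 -0.1966  0.1725] 103
  top arm [ 0.4921 -0.1098  0.1732] 100
(0.427, -0.095) scene [ 0.4296 -0.0969  0.0353] 267
  scene strap [ 0.4687 -0.1016  0.2151] 49
  scene arm [ 0.4863 -0.1052  0.1723] 111
t 10.78 pos [ 0.4262 -0.0955  0.4306] F [-0.6 -0.3 -0.7] w 0.218 q [-0.28 -0.25  1.79  0.    1.61 -1.85]
tool x [-0.004  1.     0.006] tool y [-0.01   0.006 -1.   ] yaw 90.25
leg 4 rows, total shift [-0.0016  0.1806 -0.0026] turn [-0.01   0.004  0.006]
  [-0.0004,0.0452,-0.0007,-0.003,0.001,0.001,G],[-0.0003,0.0452,-0.0005,-0.003,0.001,0.001,G],[-0.0003,0.0452,-0.0004,-0.003,0.001,0.001,G],[-0.0002,0.0452,-0.0003,-0.003,0.001,0.001,G]
```

>>> jog_arm(
  increments=[
    [-0.001,0.05,-0.001,-0.003,0,0.001,0],
    [-0.001,0.05,0,-0.003,0,0.001,0],
    [-0.001,0.045,0,-0.003,0,0.001,0],
    [0,0.04,0,0,0,0,0],
    [0,0.025,0,0,0,0,0],
    [0,0.01,0,0,0,0,0],
  ],
)

```text
time: 11.52
tool_pos: [0.4262, -0.1002, 0.2008]
tcp_rot: [-1.204, -1.212, 1.214]
wrist_force: [-1.1, 0.1, -1.1]
width: 0.218
```

```bash
python3 plan.py .427 -.0955 .190 90
```

```text
t 11.53 pos [ 0.4262 -0.1002  0.2008] F [-1.1  0.1 -1.1] w 0.218 q [-0.29 -0.16  2.13 -0.    1.17 -1.86]
tool x [-0.006  1.     0.   ] tool y [-0.002  0.    -1.   ] yaw 90.34
leg 1 rows, total shift [ 0.0047  0.0108 -0.0009] turn [-0.002  0.006  0.   ]
  [0.0047,0.0108,-0.0009,-0.002,0.006,0,G]
```

>>> jog_arm(
  increments=[
    [0.003,0.004,0,0,0.006,0,0],
    [0.001,0.004,0,0,0,0,0],
    [0,0.003,0,0,0,0,0],
  ],
)

```text
time: 11.9
tool_pos: [0.4297, -0.0973, 0.1936]
tcp_rot: [-1.214, -1.211, 1.207]
wrist_force: [-0.4, 0.3, 9.3]
width: 0.213
```

>>> jog_arm(
  increments=[
    [0,-0.02,0.002,0.005,0,0,0],
    [0,-0.03,0,0,0,0,0],
    [0,-0.015,0,0,0,0,0],
    [0,0,0,0,0,0,0],
    [0,0.025,0,0,0,0,0],
    [0,0.02,0,0,0,0,0],
    [0,0.008,0,0,0,0,0],
    [0,0.005,0,0,0,0,0],
  ],
)

```text
time: 12.9
tool_pos: [0.4305, -0.0978, 0.2038]
tcp_rot: [-1.218, -1.213, 1.209]
wrist_force: [-0.2, -0.2, -0.5]
width: 0.215
```

```bash
python3 plan.py .427 -.0955 .190 90
```

```text
t 12.9 pos [ 0.4305 -0.0978  0.2038] F [-0.2 -0.2 -0.5] w 0.215 q [-0.28 -0.16  2.13 -0.    1.17 -1.85]
tool x [ 0.     1.    -0.004] tool y [ 0.008 -0.004 -1.   ] yaw 90.0
leg 1 rows, total shift [0.0023 0.0138 0.0036] turn [ 0.008 -0.    -0.004]
  [0.0023,0.0138,0.0036,0.008,-0,-0.004,G]
```

>>> jog_arm(
  increments=[
    [0.001,0.005,0.001,0,0,0,0],
    [0,0.005,0,0,0,0,0],
    [0,0.004,0,0,0,0,0],
  ],
)

```text
time: 13.28
tool_pos: [0.4331, -0.0976, 0.1934]
tcp_rot: [-1.225, -1.218, 1.206]
wrist_force: [0.3, 0.5, 23.2]
width: 0.213
```

```bash
python3 plan.py .43 -.0975 .43 90 .438 .173 .43 90
```

```text
t 13.28 pos [ 0.4331 -0.0976  0.1934] F [ 0.3  0.5 23.2] w 0.213 q [-0.28 -0.16  2.14 -0.    1.14 -1.85]
tool x [ 0.     1.    -0.006] tool y [ 0.016 -0.006 -1.   ] yaw 89.99
leg 5 rows, total shift [-0.0013 -0.2366 -0.0007] turn [ 0.016 -0.    -0.006]
  [-0.0003,-0.0473,-0.0001,0.003,-0,-0.001,G],[-0.0002,-0.0473,0,0.003,-0,-0.001,G],[-0.0002,-0.0473,0.0002,0.003,-0,-0.001,G],[-0.0001,-0.0473,0.0003,0.003,-0,-0.001,G],[-0,-0.0473,0.0005,0.003,-0,-0.001,G]
leg 5 rows, total shift [ 0.2705  0.     -0.008 ] turn [0. 0. 0.]
  [0.0541,0,-0.0016,0,0,0,G],[0.0541,0,-0.0016,0,0,0,G],[0.0541,0,-0.0016,0,0,0,G],[0.0541,0,-0.0016,0,0,0,G],[0.0541,0,-0.0016,0,0,0,G]
```

>>> jog_arm(
  increments=[
    [0,-0.03,0,0.003,0,-0.001,0],
    [0,-0.055,0,0.003,0,-0.001,0],
    [0,-0.055,0,0.003,0,-0.001,0],
    [0,-0.055,0,0.003,0,-0.001,0],
    [0,-0.042,0,0.003,0,-0.001,0],
    [0.054,0,-0.001,0,0,0,0],
    [0.054,0,-0.001,0,0,0,0],
    [0.054,0,-0.001,0,0,0,0],
    [0.054,0,-0.001,0,0,0,0],
    [0.05,0,-0.001,0,0,0,0],
  ],
)

```text
time: 14.52
tool_pos: [0.4392, 0.173, 0.443]
tcp_rot: [-1.227, -1.212, 1.195]
wrist_force: [0.5, -0.4, -1.3]
width: 0.215
```

```bash
python3 tip.py; python3 plan.py .438 .173 .29 90
```

```text
[0.4392 0.173  0.443 ] 0.21451100795767158
scene minz [0.2591 0.264 ] rel -0.18317052831182062 low mean [0.4389 0.1689 0.2823] 563 hi mean [0.437  0.1708 0.3937]
scene brush_tip 0.91 [383.5, 201.7] [0.3792 0.0772 0.0136]
scene brush_tip 0.74 [427.4, 141.3] [0.4425 0.1649 0.2595]
scene brush_grip 0.71 [446.9, 58.4] [0.4369 0.1696 0.4423]
scene brush_grip 0.68 [388.2, 146.8] [0.3752 0.0723 0.1932]
top minz [0.2575 0.2625] rel -0.1841077850690805 low mean [0.4315 0.1596 0.2769] 213 hi mean [0.4305 0.1657 0.3163]
top brush_tip 0.66 [348.1, 257.0] [ 0.4689 -0.1057  0.2169]
top brush_tip 0.57 [268.9, 292.1] [0.3809 0.0718 0.0591]
top brush_grip 0.68 [206.6, 274.5] [0.4367 0.159  0.2876]
top brush_grip 0.6 [256.6, 306.8] [0.3697 0.0771 0.212 ]
t 14.82 pos [0.4394 0.1704 0.4426] F [ 0.3  0.  -0.6] w 0.215 q [ 0.32 -0.2   1.72 -0.01  1.6  -1.24]
tool x [ 0.011  1.    -0.003] tool y [ 0.015 -0.003 -1.   ] yaw 89.35
leg 3 rows, total shift [0.003  0.1526 0.0037] turn [ 0.015 -0.011 -0.003]
  [0.001,0.0509,0.0012,0.005,-0.004,-0.001,G],[0.0009,0.0509,0.001,0.005,-0.004,-0.001,G],[0.0009,0.0509,0.0007,0.005,-0.004,-0.001,G]
```

>>> jog_arm(
  increments=[
    [0.001,0.05,0.001,0.005,-0.004,-0.001,0],
    [0.001,0.05,0.001,0.005,-0.004,-0.001,0],
    [0.001,0.04,0.001,0.005,-0.004,-0.001,0],
    [0,0.012,0,0,0,0,0],
  ],
)

```text
time: 15.32
tool_pos: [0.4409, 0.1678, 0.2904]
tcp_rot: [-1.218, -1.209, 1.198]
wrist_force: [0.5, -0.5, 0.4]
width: 0.216
```

```bash
python3 plan.py .438 .1735 .29 90
```

```text
t 15.32 pos [0.4409 0.1678 0.2904] F [ 0.5 -0.5  0.4] w 0.216 q [ 0.31 -0.16  1.97 -0.    1.33 -1.25]
tool x [0.009 1.    0.002] tool y [ 0.008  0.001 -1.   ] yaw 89.49
leg 1 rows, total shift [0.0056 0.0003 0.003 ] turn [ 0.008 -0.009  0.001]
  [0.0056,0.0003,0.003,0.008,-0.009,0.001,G]
```

>>> jog_arm(
  increments=[
    [0.0055,0,0.004,0.008,-0.009,0.001,0],
    [0,0,0,0,0,0,0],
    [0,0,0,0,0,0,0],
  ],
)

```text
time: 15.7
tool_pos: [0.4388, 0.1728, 0.2943]
tcp_rot: [-1.212, -1.212, 1.204]
wrist_force: [-1.1, -0.2, -1.3]
width: 0.216
```

```bash
python3 plan.py .438 .1735 .24 90
```

```text
t 15.7 pos [0.4388 0.1728 0.2943] F [-1.1 -0.2 -1.3] w 0.216 q [ 0.32 -0.16  1.96  0.    1.34 -1.25]
tool x [0.002 1.    0.002] tool y [ 0.004  0.002 -1.   ] yaw 89.87
leg 1 rows, total shift [0.0006 0.0543 0.0011] turn [ 0.004 -0.002  0.002]
  [0.0006,0.0543,0.0011,0.004,-0.002,0.002,G]
```

>>> jog_arm(
  increments=[
    [0,0.02,0.001,0.004,0,0,0],
    [0,0.018,0,0,0,0,0],
    [0,0.012,0,0,0,0,0],
  ],
)

```text
time: 16.08
tool_pos: [0.4398, 0.174, 0.2443]
tcp_rot: [-1.211, -1.215, 1.202]
wrist_force: [0.0, 0.8, -0.4]
width: 0.216
```

```bash
python3 plan.py .438 .1735 .20 90
```

```text
t 16.07 pos [0.4398 0.174  0.2443] F [ 0.   0.8 -0.4] w 0.216 q [ 0.32 -0.13  2.02  0.    1.24 -1.25]
tool x [0.002 1.    0.005] tool y [ 0.006  0.005 -1.   ] yaw 89.9
leg 1 rows, total shift [-0.0008  0.0443  0.0021] turn [ 0.006 -0.002  0.005]
  [-0.0008,0.0443,0.0021,0.006,-0.002,0.005,G]
```

>>> jog_arm(
  increments=[
    [-0.001,0.015,0.002,0.003,0,0.002,0],
    [0,0.015,0,0,0,0,0],
    [0,0.01,0,0,0,0,0],
    [0,0.006,0,0,0,0,0],
  ],
)

```text
time: 16.58
tool_pos: [0.4393, 0.1739, 0.1964]
tcp_rot: [-1.212, -1.214, 1.202]
wrist_force: [0.5, 0.7, 29.7]
width: 0.22
```

```bash
python3 plan.py .438 .1735 .197 90
```

```text
t 16.57 pos [0.4393 0.1739 0.1964] F [ 0.5  0.7 29.7] w 0.22 q [ 0.32 -0.09  2.08  0.    1.15 -1.25]
tool x [0.002 1.    0.004] tool y [ 0.006  0.004 -1.   ] yaw 89.91
leg 1 rows, total shift [-0.0004 -0.0006  0.0013] turn [ 0.006 -0.002  0.004]
  [-0.0004,-0.0006,0.0013,0.006,-0.002,0.004,G]
```

>>> jog_arm(
  increments=[
    [0,-0.001,0,0,0,0,0],
    [0,0,0,0,0,0,1],
    [0,0,0,0,0,0,1],
    [0,0,0,0,0,0,1],
    [0,0,0,0,0,0,1],
    [0,0,0,0,0,0,1],
    [0,-0.03,0,0,0,0,1],
    [0,-0.05,0,0,0,0,1],
    [0,-0.055,0,0,0,0,1],
    [0,-0.05,0,0,0,0,1],
  ],
)

```text
time: 17.82
tool_pos: [0.4352, 0.1718, 0.3804]
tcp_rot: [-1.206, -1.202, 1.213]
wrist_force: [0.7, -0.1, 0.2]
width: 1.003
```

```bash
cat > look.py <<'E'
from m import *
import sys
a,b,s=sys.argv[1],sys.argv[2],sys.argv[3]
E
python3 cups.py; python3 plan.py .486 -.2005 .36 7 | head -40; python3 - <<'E'
from m import *
for n in W:
    B=sel(n,.40,.48,.13,.23,.12,.23); print(n,'brush',[ (z,B[abs(B[:,2]-z)<.01].mean(0)) for z in (.13,.17,.21,.218)],B[:,2].max())
E
```

```text
(0.445, -0.206) top [ 0.4452 -0.2072  0.0277] 131
  top strap [ 0.4845 -0.2021  0.2179] 61
  top arm [ 0.505  -0.1991  0.173 ] 157
(0.445, -0.206) scene [ 0.4535 -0.2088  0.034 ] 135
  scene strap [ 0.4873 -0.199   0.215 ] 50
  scene arm [ 0.5057 -0.1963  0.1727] 106
(0.427, -0.095) top [ 0.4269 -0.0958  0.0332] 147
  top strap [ 0.4658 -0.1043  0.2178] 60
  top arm [ 0.4867 -0.1083  0.173 ] 148
(0.427, -0.095) scene [ 0.4297 -0.0977  0.0358] 265
  scene strap [ 0.4687 -0.1017  0.2155] 47
  scene arm [ 0.4863 -0.105   0.1723] 114
t 17.93 pos [0.438  0.1728 0.3861] F [ 0.3 -0.1  0.4] w 1.0 q [ 0.32 -0.19  1.82  0.    1.51 -1.25]
tool x [0.001 1.    0.002] tool y [ 0.004  0.002 -1.   ] yaw 89.92
leg 9 rows, total shift [-0.3733  0.0255 -0.0484] turn [0.002 1.447 0.005]
  [-0.0415,0.0028,-0.0054,0,0.161,0.001,G],[-0.0401,0.0029,-0.012,0,0.161,0.001,G],[-0.0376,0.0029,-0.0182,0,0.161,0.001,G],[-0.0342,0.0029,-0.024,0,0.161,0.001,G],[-0.03,0.0029,-0.0292,0,0.161,0.001,G],[-0.0249,0.0029,-0.0336,0,0.161,0.001,G],[-0.0192,0.0029,-0.0372,0,0.161,0.001,G],[-0.013,0.0029,-0.0397,0,0.161,0.001,G],[-0.0065,0.0029,-0.0413,0,0.161,0.001,G]
top brush [(0.13, array([0.4379, 0.1631, 0.1329])), (0.17, array([0.4394, 0.1637, 0.1692])), (0.21, array([0.4409, 0.1684, 0.2142])), (0.218, array([0.441 , 0.1701, 0.2201]))] 0.2236555134002024
scene brush [(0.13, array([0.443 , 0.1721, 0.1329])), (0.17, array([0.443 , 0.1721, 0.1697])), (0.21, array([0.4431, 0.1725, 0.2096])), (0.218, array([0.4408, 0.1728, 0.2179]))] 0.22257749028770868
```

>>> jog_arm(
  increments=[
    [-0.0415,0.001,-0.005,0,0.161,0,1],
    [-0.04,0.001,-0.012,0,0.161,0,1],
    [-0.0376,0.001,-0.018,0,0.161,0,1],
    [-0.034,0.001,-0.024,0,0.161,0,1],
    [-0.03,0.001,-0.029,0,0.161,0,1],
    [-0.025,0.001,-0.034,0,0.161,0,1],
    [-0.019,0.001,-0.037,0,0.161,0,1],
    [-0.013,0.001,-0.04,0,0.161,0,1],
    [-0.0065,0.001,-0.041,0,0.161,0,1],
  ],
)

```text
time: 19.15
tool_pos: [0.469, -0.2089, 0.3483]
tcp_rot: [-1.563, -0.034, 0.091]
wrist_force: [1.7, -0.0, 0.8]
width: 1.005
```

```bash
python3 plan.py .486 -.2005 .26 8 .486 -.2005 .19 8
```

```text
t 19.15 pos [ 0.469  -0.2089  0.3483] F [ 1.7 -0.   0.8] w 1.005 q [-0.46 -0.07  1.78 -0.01  1.46 -0.54]
tool x [ 0.996  0.08  -0.036] tool y [-0.036  0.005 -0.999] yaw 4.57
leg 2 rows, total shift [0.0208 0.0877 0.0063] turn [-0.009 -0.06  -0.035]
  [0.0104,0.0438,0.0032,-0.004,-0.03,-0.018,G],[0.0097,0.044,0.0031,-0.004,-0.03,-0.018,G]
leg 2 rows, total shift [0.   0.07 0.  ] turn [0. 0. 0.]
  [0,0.035,0,0,0,0,G],[0,0.035,0,0,0,0,G]
```

>>> jog_arm(
  increments=[
    [0.017,0.02,0.006,-0.009,-0.06,-0.035,1],
    [0.006,0.025,0.001,0,0,0,1],
    [0,0.02,0,0,0,0,1],
    [0,0.01,0,0,0,0,1],
    [0,0,0,0,0,0,1],
  ],
)

```text
time: 19.77
tool_pos: [0.4852, -0.2011, 0.2589]
tcp_rot: [-1.56, -0.092, 0.117]
wrist_force: [0.6, -0.2, -0.1]
width: 1.003
```

```bash
python3 plan.py .486 -.2005 .19 8
```

```text
t 19.77 pos [ 0.4852 -0.2011  0.2589] F [ 0.6 -0.2 -0.1] w 1.003 q [-0.44 -0.02  1.89 -0.    1.28 -0.57]
tool x [ 0.991  0.133 -0.015] tool y [-0.016  0.007 -1.   ] yaw 7.66
leg 2 rows, total shift [ 0.002   0.0688 -0.0001] turn [-0.009 -0.006 -0.015]
  [0.001,0.0344,-0.0001,-0.005,-0.003,-0.008,G],[0.0007,0.0344,0.0001,-0.005,-0.003,-0.008,G]
```

>>> jog_arm(
  increments=[
    [0.001,0.025,0,-0.008,-0.005,-0.014,1],
    [0.001,0.025,0,0,0,0,1],
    [0,0.014,0,0,0,0,1],
    [0,0.003,0,0,0,0,1],
  ],
)

```text
time: 20.27
tool_pos: [0.4885, -0.2012, 0.1931]
tcp_rot: [-1.57, -0.112, 0.107]
wrist_force: [0.3, 0.1, 0.5]
width: 1.004
```

```bash
python3 plan.py .486 -.2005 .19 8
```

```text
t 20.27 pos [ 0.4885 -0.2012  0.1931] F [0.3 0.1 0.5] w 1.004 q [-0.44  0.02  1.98  0.    1.14 -0.58]
tool x [0.99  0.139 0.003] tool y [ 0.004 -0.001 -1.   ] yaw 7.97
leg 1 rows, total shift [-0.0024  0.0031  0.0011] turn [ 0.002 -0.001  0.003]
  [-0.0024,0.0031,0.0011,0.002,-0.001,0.003,G]
```

>>> jog_arm(
  increments=[
    [-0.002,0.002,0.001,0,0,0,1],
    [0,0,0,0,0,0,0.4],
    [0,0,0,0,0,0,0.3],
    [0,0,0,0,0,0,0.2],
  ],
)

```text
time: 20.78
tool_pos: [0.4879, -0.2013, 0.194]
tcp_rot: [-1.572, -0.115, 0.103]
wrist_force: [-0.1, 0.0, -0.3]
width: 0.379
```

```bash
python3 plan.py .486 -.2005 .19 8
```

```text
t 20.77 pos [ 0.4879 -0.2013  0.194 ] F [-0.1  0.  -0.3] w 0.379 q [-0.44  0.02  1.98  0.    1.13 -0.58]
tool x [0.99  0.139 0.007] tool y [ 0.008 -0.003 -1.   ] yaw 7.97
leg 1 rows, total shift [-0.0018  0.004   0.0011] turn [ 0.005 -0.001  0.007]
  [-0.0018,0.004,0.0011,0.005,-0.001,0.007,G]
```

>>> jog_arm(
  increments=[
    [-0.002,0.003,0,0.005,0,0.007,0.1],
    [0,0.001,0,0,0,0,0],
    [0,0,0,0,0,0,0],
    [0,0,0,0,0,0,0],
    [0,0,0,0,0,0,0],
  ],
  force=80,
)

```text
time: 21.4
tool_pos: [0.4869, -0.2022, 0.1916]
tcp_rot: [-1.569, -0.111, 0.107]
wrist_force: [-1.0, 0.0, 1.9]
width: 0.119
```

```bash
python3 plan.py .486 -.2005 .43 8 .653 .056 .43 -3.5; python3 cups.py
```

```text
t 21.4 pos [ 0.4869 -0.2022  0.1916] F [-1.   0.   1.9] w 0.119 q [-0.44  0.02  1.98  0.    1.14 -0.58]
tool x [0.99  0.139 0.002] tool y [ 0.002 -0.    -1.   ] yaw 7.96
leg 5 rows, total shift [-1.000e-04 -2.384e-01  1.600e-03] turn [ 0.001 -0.001  0.002]
  [-0,-0.0477,0.0003,0,-0,0,G],[-0,-0.0477,0.0003,0,-0,0,G],[-0.0001,-0.0477,0.0003,0,-0,0,G],[-0.0001,-0.0477,0.0004,0,-0,0,G],[-0.0001,-0.0477,0.0004,0,-0,0,G]
leg 6 rows, total shift [0.2011 0.     0.2308] turn [0.    0.201 0.   ]
  [0.0335,0,0.0385,0,0.033,0,G],[0.0322,0,0.0396,0,0.033,0,G],[0.0309,0,0.0406,0,0.033,0,G],[0.0295,0,0.0416,0,0.033,0,G],[0.0281,0,0.0426,0,0.033,0,G],[0.0266,0,0.0435,0,0.033,0,G]
(0.445, -0.206) top [ 0.4464 -0.2104  0.0297] 68
  top arm [ 0.5132 -0.1918  0.1722] 32
(0.445, -0.206) scene [ 0.454  -0.2109  0.0347] 138
  scene strap [ 0.4909 -0.1935  0.2143] 43
  scene arm [ 0.5094 -0.1959  0.172 ] 99
(0.427, -0.095) top [ 0.4269 -0.0958  0.0332] 148
  top strap [ 0.4658 -0.1043  0.2177] 60
  top arm [ 0.4867 -0.1083  0.1731] 150
(0.427, -0.095) scene [ 0.4297 -0.0974  0.0357] 265
  scene strap [ 0.4686 -0.102   0.2151] 49
  scene arm [ 0.4858 -0.1047  0.1723] 119
```

>>> jog_arm(
  increments=[
    [0,-0.02,0,0,0,0,0],
    [0,-0.045,0,0,0,0,0],
    [0,-0.048,0,0,0,0,0],
    [0,-0.048,0,0,0,0,0],
    [0,-0.048,0,0,0,0,0],
    [0,-0.03,0,0,0,0,0],
  ],
  force=100,
)

```text
time: 22.25
tool_pos: [0.4834, -0.2006, 0.4272]
tcp_rot: [-1.56, -0.099, 0.12]
wrist_force: [-0.9, -0.1, -0.2]
width: 0.115
```

```bash
python3 plan.py .653 .056 .43 -3.5
```

```text
t 22.25 pos [ 0.4834 -0.2006  0.4272] F [-0.9 -0.1 -0.2] w 0.115 q [-0.44 -0.07  1.65  0.    1.59 -0.58]
tool x [ 0.99   0.139 -0.013] tool y [-0.014  0.008 -1.   ] yaw 7.98
leg 6 rows, total shift [ 0.2035 -0.0032  0.2306] turn [-0.008  0.2   -0.014]
  [0.0339,-0.0005,0.0384,-0.001,0.033,-0.002,G],[0.0326,-0.0005,0.0395,-0.001,0.033,-0.002,G],[0.0313,-0.0005,0.0406,-0.001,0.033,-0.002,G],[0.0299,-0.0005,0.0416,-0.001,0.033,-0.002,G],[0.0285,-0.0005,0.0426,-0.001,0.033,-0.002,G],[0.0271,-0.0005,0.0435,-0.001,0.033,-0.002,G]
```

>>> jog_arm(
  increments=[
    [0.034,-0.001,0.038,-0.001,0.033,-0.002,0],
    [0.0325,-0.001,0.0395,-0.001,0.033,-0.002,0],
    [0.031,-0.001,0.0405,-0.001,0.033,-0.002,0],
    [0.03,-0.001,0.0415,-0.001,0.033,-0.002,0],
    [0.028,0,0.0425,-0.001,0.033,-0.002,0],
    [0.02,0,0.03,-0.001,0.033,-0.002,0],
    [0,0,0,0,0,0,0],
  ],
)

```text
time: 23.12
tool_pos: [0.6508, 0.0473, 0.4274]
tcp_rot: [-1.572, 0.058, -0.051]
wrist_force: [-0.3, 0.0, -1.6]
width: 0.116
```

```bash
cat > held.py <<'E'
# pose of the held cup relative to TCP
from m import *
s=readout.read_state(); p=np.array(s['tool_pos']); M=R.from_rotvec(s['tcp_rot']).as_matrix(); print('F',s['wrist_force'],'p',p)
for n in W:
    P=W[n].reshape(-1,3); L=(P-p)@M  # tool x, y(down), z
    cl=np.c_[L[:,0]+.04,-L[:,2],.19-L[:,1]] # approx cup-local coords
    def q(x0,x1,y0,y1,z0,z1): return cl[(cl[:,0]>x0)&(cl[:,0]<x1)&(cl[:,1]>y0)&(cl[:,1]<y1)&(cl[:,2]>z0)&(cl[:,2]<z1)]
    b=q(-.045,.04,-.05,.05,-.02,.10); 
    if len(b)>20: print(n,'bowl',len(b),'zmin,max',np.percentile(b[:,2],[1,98]),'rimcirc',circ(b[b[:,2]>np.percentile(b[:,2],98)-.008]))
    a=q(.047,.1,-.03,.03,.1,.185)
    if len(a)>5: print(n,'hook',len(a),a.mean(0),a.min(0),a.max(0))
    st=q(.02,.06,-.03,.03,.03,.15)
    if len(st)>5: print(n,'strap',len(st),st.mean(0))
E
python3 held.py; python3 plan.py .6535 .056 .30 -3.5; python3 - <<'E'
from h import *
c=read_camera('scene'); cv2.imwrite('pics/s2.png',cv2.resize(c['img'][20:320,170:490],(640,600)))
E
```

```text
F [-0.069   0.0831 -0.6259] p [0.6497 0.0449 0.4281]
top bowl 162 zmin,max [-0.0016  0.0649] rimcirc [ 0.     -0.0055  0.0305]
top strap 7 [0.0221 0.0146 0.0525]
scene bowl 781 zmin,max [-0.0007  0.065 ] rimcirc [ 0.0013 -0.0014  0.0274]
scene hook 467 [ 0.0702 -0.0025  0.1569] [ 0.0472 -0.0127  0.1249] [0.0818 0.0086 0.1848]
scene strap 601 [ 0.0389 -0.0045  0.0749]
t 23.23 pos [0.6497 0.0449 0.4281] F [-0.1  0.1 -0.6] w 0.112 q [ 0.03  0.17  1.39 -0.    1.59  0.1 ]
tool x [ 0.997 -0.071 -0.004] tool y [-0.005 -0.003 -1.   ] yaw -4.06
leg 3 rows, total shift [0.0036 0.1281 0.0117] turn [ 0.003 -0.01  -0.004]
  [0.0012,0.0427,0.0039,0.001,-0.003,-0.001,G],[0.0012,0.0427,0.0039,0.001,-0.003,-0.001,G],[0.0011,0.0427,0.0038,0.001,-0.003,-0.001,G]
```

View pics/s2.png

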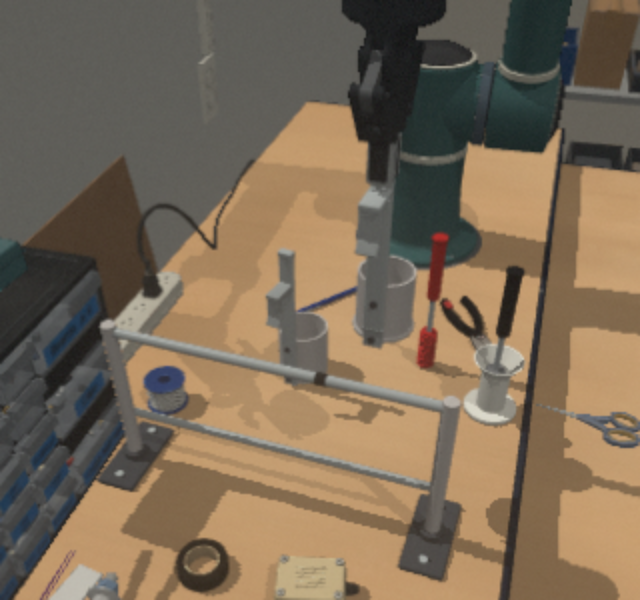

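The cup hangs straight in the gripper, left of the band at (320,378). The measured cup frame agrees with the TCP to about 2 mm.

>>> jog_arm(
  increments=[
    [0.001,0.03,0.005,0.001,0.01,-0.001,0],
    [0.001,0.04,0.004,0.001,0,-0.001,0],
    [0.001,0.035,0.002,0.001,0,-0.001,0],
    [0,0.02,0,0,0,0,0],
    [0,0,0,0,0,0,0],
  ],
)

```text
time: 23.9
tool_pos: [0.6517, 0.0478, 0.304]
tcp_rot: [-1.571, 0.067, -0.074]
wrist_force: [-0.4, -0.5, -1.6]
width: 0.116
```

```bash
cat > rel.py <<'E'
# hook crest in the rail's local frame (mm); TCP is local (40,0,190) of the cup
from h import *
s=readout.read_state(); p=np.array(s['tool_pos']); M=R.from_rotvec(s['tcp_rot']).as_matrix()
Y=np.array([.062,1,0]);Y/=np.linalg.norm(Y);X=np.array([Y[1],-Y[0],0]);o=np.array([.670,0,.2])
for nm,l in (('crest',(57,0,165)),('lipfoot',(70,0,127)),('strap@bar',(44,0,34))):
    d=(np.array(l)-[40,0,190])/1e3; w=p+M[:,0]*d[0]-M[:,2]*d[1]-M[:,1]*d[2]; v=w-o
    print(nm,'railx %.1f raily(from y=0) %.1f z %.1f'%(v@X*1e3,v@Y*1e3,w[2]*1e3))
print('t',round(s['time'],2),'F',np.round(s['wrist_force'],1),'w',round(s['width'],3),'yaw err deg',round(np.degrees(np.arctan2(M[1,0],M[0,0]))+3.55,2),'tool y',np.round(M[:,1],3),'z',round(p[2],4))
E
python3 rel.py;python3 plan.py .6535 .056 .236 -3.5;python3 held.py
```

```text
crest railx -4.1 raily(from y=0) 46.1 z 279.1
lipfoot railx 9.0 raily(from y=0) 45.7 z 241.2
strap@bar railx -16.5 raily(from y=0) 46.2 z 148.0
t 23.9 F [-0.4 -0.5 -1.6] w 0.116 yaw err deg -1.57 tool y [ 0.005 -0.002 -1.   ] z 0.304
t 23.9 pos [0.6517 0.0478 0.304 ] F [-0.4 -0.5 -1.6] w 0.116 q [ 0.04  0.19  1.58 -0.    1.36  0.13]
tool x [ 0.996 -0.089  0.005] tool y [ 0.005 -0.002 -1.   ] yaw -5.12
leg 2 rows, total shift [0.0008 0.068  0.0084] turn [ 0.001 -0.028  0.005]
  [0.0004,0.034,0.0042,0.001,-0.014,0.002,G],[0.0005,0.034,0.0042,0.001,-0.014,0.002,G]
F [ 0.6446 -0.325  -0.4756] p [0.6532 0.0481 0.3068]
top bowl 100 zmin,max [-0.0031  0.0636] rimcirc [-0.0018  0.0016  0.028 ]
top strap 12 [0.0555 0.0277 0.0874]
scene bowl 543 zmin,max [-0.0019  0.0642] rimcirc [-0.0001 -0.0006  0.0276]
scene hook 349 [ 0.0688 -0.0013  0.157 ] [ 0.0471 -0.0113  0.1251] [0.0804 0.0102 0.185 ]
scene strap 381 [ 0.0422 -0.004   0.0794]
```

>>> jog_arm(
  increments=[
    [0,0.015,0.003,0.001,-0.027,0.005,0],
    [0,0.012,0,0,0,0,0],
    [0,0.008,0,0,0,0,0],
  ],
)

```text
time: 24.38
tool_pos: [0.6561, 0.0513, 0.2746]
tcp_rot: [-1.57, 0.038, -0.057]
wrist_force: [-0.1, 0.3, -1.1]
width: 0.118
```

```bash
python3 rel.py
```

```text
crest railx 0.2 raily(from y=0) 50.4 z 249.8
lipfoot railx 13.7 raily(from y=0) 50.4 z 211.9
strap@bar railx -11.2 raily(from y=0) 50.5 z 118.6
t 24.38 F [-0.1  0.3 -1.1] w 0.118 yaw err deg 0.1 tool y [ 0.012  0.    -1.   ] z 0.2746
```

>>> jog_arm(
  increments=[
    [-0.003,0,0,0,0,0.013,0],
    [0,0.001,0,0,0,0,0],
  ],
)

```text
time: 24.62
tool_pos: [0.6525, 0.0517, 0.2724]
tcp_rot: [-1.569, 0.05, -0.044]
wrist_force: [0.8, 1.0, -0.6]
width: 0.116
```

```bash
python3 rel.py
```

```text
crest railx -3.8 raily(from y=0) 50.5 z 247.4
lipfoot railx 9.1 raily(from y=0) 50.6 z 209.3
strap@bar railx -17.3 raily(from y=0) 50.6 z 116.4
t 24.62 F [ 0.8  1.  -0.6] w 0.116 yaw err deg 0.11 tool y [-0.004  0.001 -1.   ] z 0.2724
```

>>> jog_arm(
  increments=[
    [0.001,0.013,0,0,0,-0.003,0],
    [0,0.01,0,0,0,0,0],
    [0,0.006,0,0,0,0,0],
  ],
)

```text
time: 25.0
tool_pos: [0.6539, 0.0517, 0.2422]
tcp_rot: [-1.569, 0.046, -0.048]
wrist_force: [-0.1, -0.6, -1.7]
width: 0.116
```

```bash
python3 rel.py
```

```text
crest railx -2.2 raily(from y=0) 50.6 z 217.2
lipfoot railx 10.8 raily(from y=0) 50.7 z 179.2
strap@bar railx -15.1 raily(from y=0) 50.7 z 86.2
t 25.0 F [-0.1 -0.6 -1.7] w 0.116 yaw err deg 0.11 tool y [ 0.001  0.001 -1.   ] z 0.2422
```

>>> jog_arm(
  increments=[
    [0,0.005,0,0,0,0,0],
    [0,0.004,0,0,0,0,0],
    [0,0.003,0,0,0,0,0],
    [0,0.001,0,0,0,0,0],
  ],
)

```text
time: 25.5
tool_pos: [0.6543, 0.0518, 0.2327]
tcp_rot: [-1.569, 0.045, -0.049]
wrist_force: [0.2, -0.7, -1.8]
width: 0.115
```

```bash
python3 rel.py
```

```text
crest railx -1.8 raily(from y=0) 50.8 z 207.8
lipfoot railx 11.3 raily(from y=0) 50.9 z 169.8
strap@bar railx -14.4 raily(from y=0) 50.9 z 76.7
t 25.5 F [ 0.2 -0.7 -1.8] w 0.115 yaw err deg 0.12 tool y [ 0.003  0.001 -1.   ] z 0.2327
```

>>> jog_arm(
  increments=[
    [0,0.002,0,0,0,0,0],
    [0,0.002,0,0,0,0,0],
    [0,0,0,0,0,0,0],
  ],
)

```text
time: 25.88
tool_pos: [0.6549, 0.052, 0.2327]
tcp_rot: [-1.569, 0.042, -0.052]
wrist_force: [0.1, 0.6, -1.5]
width: 0.111
```

>>> jog_arm(
  increments=[
    [0,0,-0.01,0,0,0,0],
    [0,0,-0.02,0,0,0,0],
    [0,0,-0.02,0,0,0,0],
  ],
)

```text
time: 26.25
tool_pos: [0.6523, 0.0015, 0.2326]
tcp_rot: [-1.567, 0.039, -0.051]
wrist_force: [-0.9, 1.8, 2.1]
width: 0.115
```

```bash
python3 rel.py
```

```text
crest railx -0.5 raily(from y=0) 0.5 z 207.8
lipfoot railx 12.8 raily(from y=0) 0.7 z 169.9
strap@bar railx -12.5 raily(from y=0) 1.0 z 76.7
t 26.25 F [-0.9  1.8  2.1] w 0.115 yaw err deg 0.25 tool y [ 0.008  0.004 -1.   ] z 0.2326
```

>>> jog_arm(
  increments=[
    [-0.001,0.0005,-0.025,0,0.004,0.006,0],
    [-0.001,0.0005,-0.03,0,0,0,0],
    [-0.0005,0.0005,-0.03,0,0,0,0],
    [-0.0005,0.0005,-0.03,0,0,0,0],
  ],
)

```text
time: 26.75
tool_pos: [0.6426, -0.1204, 0.2324]
tcp_rot: [-1.564, 0.045, -0.055]
wrist_force: [1.0, 2.0, 3.2]
width: 0.116
```

```bash
python3 rel.py
```

```text
crest railx -2.7 raily(from y=0) -121.7 z 207.5
lipfoot railx 10.5 raily(from y=0) -121.5 z 169.5
strap@bar railx -14.9 raily(from y=0) -120.9 z 76.4
t 26.75 F [1.  2.  3.2] w 0.116 yaw err deg -0.09 tool y [ 0.006  0.006 -1.   ] z 0.2324
```

>>> jog_arm(
  increments=[
    [0.001,0.0005,-0.03,0,0,0.004,0],
    [0,0.0005,-0.022,0,0,0,0],
    [0,0.0005,-0.012,0,0,0,0],
    [0.001,0.001,0,0.006,0,0,0],
  ],
)

```text
time: 27.25
tool_pos: [0.6391, -0.1918, 0.2323]
tcp_rot: [-1.557, 0.051, -0.058]
wrist_force: [-4.6, 2.8, 9.3]
width: 0.115
```

```bash
python3 rel.py; python3 held.py
```

```text
crest railx -1.8 raily(from y=0) -193.1 z 207.4
lipfoot railx 11.3 raily(from y=0) -192.7 z 169.5
strap@bar railx -14.3 raily(from y=0) -191.3 z 76.4
t 27.25 F [-4.6  2.8  9.3] w 0.115 yaw err deg -0.42 tool y [ 0.005  0.013 -1.   ] z 0.2323
F [-2.6697  1.5987  7.2477] p [ 0.6392 -0.1916  0.2324]
top bowl 141 zmin,max [-0.0014  0.0666] rimcirc [-0.0042  0.0304  0.0577]
top hook 41 [ 0.0586 -0.0221  0.1604] [ 0.0518 -0.03    0.1302] [ 0.0797 -0.0086  0.1669]
top strap 62 [ 0.0453 -0.0165  0.041 ]
scene bowl 562 zmin,max [0.0012 0.0664] rimcirc [ 0.0015 -0.0026  0.0279]
scene hook 340 [ 0.067  -0.0033  0.1596] [ 0.0474 -0.0298  0.1266] [0.0803 0.0297 0.185 ]
scene strap 469 [ 0.0413 -0.0056  0.0702]
```

>>> jog_arm(
  increments=[
    [0,0,0,-0.012,0,0.004,0],
    [0,0,0,0,0,0,0],
    [0,0,0,0,0,0,0.2],
    [0,0,0,0,0,0,0.4],
    [0,0,0,0,0,0,0.6],
    [0,0,0,0,0,0,0.6],
  ],
  force=40,
)

```text
time: 28.1
tool_pos: [0.6377, -0.1928, 0.2297]
tcp_rot: [-1.571, 0.057, -0.051]
wrist_force: [0.1, -0.2, 0.0]
width: 0.603
```

```bash
python3 rel.py; python3 - <<'E'
from h import *
c=read_camera('scene'); cv2.imwrite('pics/s3.png',cv2.resize(c['img'][80:280,190:430],(720,600)))
E
```

```text
crest railx -3.4 raily(from y=0) -194.6 z 204.6
lipfoot railx 9.5 raily(from y=0) -194.7 z 166.6
strap@bar railx -16.9 raily(from y=0) -194.6 z 73.7
t 28.1 F [ 0.1 -0.2  0. ] w 0.603 yaw err deg -0.36 tool y [-0.004 -0.001 -1.   ] z 0.2297
```

View pics/s3.png

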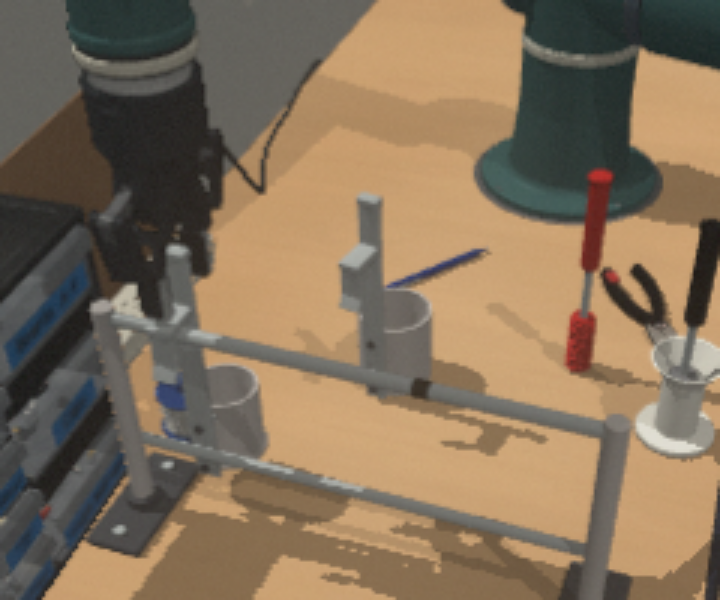

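Cup m hangs upright at (200,380), right of the band at (420,388), and the gripper is open. Now I'll go straight up.

>>> jog_arm(
  increments=[
    [0,-0.01,0,0,0,0,0.7],
    [0,-0.02,0,0,0,0,0.7],
    [0,-0.04,0,0,0,0,0.7],
    [0,-0.05,0,0,0,0,1],
    [-0.02,-0.03,0.01,0,0,0,1],
  ],
)

```text
time: 28.78
tool_pos: [0.6186, -0.1815, 0.3859]
tcp_rot: [-1.57, 0.059, -0.049]
wrist_force: [0.8, -0.6, -0.1]
width: 1.002
```

```bash
python3 cups.py|tail -6; python3 - <<'E'
from m import *
for n in W:
    S=sel(n,.58,.70,-.23,-.15,.247,.27); print(n,'hung straptop',S.mean(0),len(S)); A=sel(n,.58,.71,-.23,-.15,.208,.222); print('  arm',A.mean(0),len(A))
    Q=sel(n,.55,.64,-.25,-.14,.095,.12); print('  rim',circ(Q),len(Q))
E
python3 plan.py .467 -.103 .36 -11
```

```text
(0.427, -0.095) top [ 0.4269 -0.0956  0.0331] 102
  top strap [ 0.4658 -0.1043  0.2179] 60
  top arm [ 0.4867 -0.1083  0.1731] 149
(0.427, -0.095) scene [ 0.4298 -0.0974  0.0358] 272
  scene strap [ 0.4689 -0.1018  0.2151] 50
  scene arm [ 0.486  -0.1049  0.1724] 115
top hung straptop [nan nan nan] 0
  arm [ 0.6648 -0.1809  0.2124] 33
  rim [ 0.5956 -0.2038  0.0413] 52
scene hung straptop [ 0.6386 -0.1892  0.2548] 70
  arm [ 0.6564 -0.1895  0.2141] 154
  rim [ 0.6013 -0.1877  0.0275] 151
t 28.98 pos [ 0.6179 -0.181   0.3838] F [-0.3  0.5 -0.1] w 1.002 q [-0.32  0.16  1.48 -0.    1.51 -0.25]
tool x [ 0.998 -0.068 -0.007] tool y [-0.007  0.    -1.   ] yaw -3.9
leg 4 rows, total shift [-0.1557  0.0249  0.0675] turn [ 0.001  0.124 -0.007]
  [-0.0389,0.0062,0.0169,0,0.031,-0.002,G],[-0.0394,0.0062,0.0157,0,0.031,-0.002,G],[-0.0399,0.0061,0.0144,0,0.031,-0.002,G],[-0.0403,0.006,0.0132,0,0.031,-0.002,G]<stdin>:3: RuntimeWarning: Mean of empty slice.
  ret = um.true_divide(
```

Cup m hangs upright with its strap top at z ≈ 0.255–0.259, as expected. Cup l hasn't moved, so I'll fetch it.

>>> jog_arm(
  increments=[
    [-0.039,0.003,0.017,0,0.031,-0.002,1],
    [-0.039,0.006,0.016,0,0.031,-0.002,1],
    [-0.04,0.012,0.014,0,0.031,-0.002,1],
    [-0.036,0.02,0.013,0,0.031,-0.002,1],
    [0,0.02,0,0,0,0,1],
    [0,0,0,0,0,0,1],
  ],
)

```text
time: 29.72
tool_pos: [0.4646, -0.1015, 0.3124]
tcp_rot: [-1.563, 0.166, -0.143]
wrist_force: [-0.3, -0.3, 0.2]
width: 0.999
```

```bash
python3 plan.py .467 -.103 .26 -11
```

```text
t 29.73 pos [ 0.4646 -0.1015  0.3124] F [-0.3 -0.3  0.2] w 0.999 q [-0.27 -0.15  1.92 -0.    1.39 -0.07]
tool x [ 0.981 -0.196 -0.015] tool y [-0.014  0.003 -1.   ] yaw -11.29
leg 1 rows, total shift [ 0.0034  0.0523 -0.001 ] turn [-0.001 -0.005 -0.015]
  [0.0034,0.0523,-0.001,-0.001,-0.005,-0.015,G]
```

>>> jog_arm(
  increments=[
    [0.003,0.03,-0.001,-0.001,-0.005,-0.014,1],
    [0.001,0.035,0,0,0,0,1],
    [0,0.03,0,0,0,0,1],
    [0,0.018,0,0,0,0,1],
    [0,0.005,0,0,0,0,1],
  ],
)

```text
time: 30.35
tool_pos: [0.4716, -0.105, 0.1932]
tcp_rot: [-1.567, 0.15, -0.153]
wrist_force: [-0.7, -0.7, -0.0]
width: 0.997
```

```bash
python3 plan.py .467 -.103 .191 -11
```

```text
t 30.35 pos [ 0.4716 -0.105   0.1932] F [-0.7 -0.7 -0. ] w 0.997 q [-0.27 -0.06  2.06 -0.    1.14 -0.08]
tool x [ 0.981 -0.192  0.002] tool y [ 0.002 -0.001 -1.   ] yaw -11.04
leg 1 rows, total shift [-0.0049  0.0022  0.0011] turn [ 0.001 -0.001  0.002]
  [-0.0049,0.0022,0.0011,0.001,-0.001,0.002,G]
```

>>> jog_arm(
  increments=[
    [-0.005,0.001,0.001,0,0,0.002,1],
    [0,0,0,0,0,0,0.4],
    [0,0,0,0,0,0,0.3],
    [0,0,0,0,0,0,0.3],
  ],
)

```text
time: 30.85
tool_pos: [0.4689, -0.1036, 0.1955]
tcp_rot: [-1.567, 0.148, -0.155]
wrist_force: [0.4, 0.1, 0.2]
width: 0.379
```

```bash
python3 plan.py .467 -.103 .191 -11
```

```text
t 30.85 pos [ 0.4689 -0.1036  0.1955] F [0.4 0.1 0.2] w 0.379 q [-0.27 -0.07  2.07 -0.    1.14 -0.08]
tool x [ 0.981 -0.192  0.005] tool y [ 0.005 -0.002 -1.   ] yaw -11.05
leg 1 rows, total shift [-0.002   0.0045  0.0002] turn [ 0.001 -0.001  0.005]
  [-0.002,0.0045,0.0002,0.001,-0.001,0.005,G]
```

>>> jog_arm(
  increments=[
    [-0.002,0.004,0,0,0,0.005,0.1],
    [0,0.001,0,0,0,0,0],
    [0,0,0,0,0,0,0],
    [0,0,0,0,0,0,0],
    [0,0,0,0,0,0,0],
  ],
  force=100,
)

```text
time: 31.48
tool_pos: [0.4681, -0.1035, 0.1924]
tcp_rot: [-1.567, 0.149, -0.154]
wrist_force: [0.3, 0.5, 2.2]
width: 0.111
```

>>> jog_arm(
  increments=[
    [0,-0.02,0,0,0,0,0],
    [0,-0.045,0,0,0,0,0],
    [0,-0.048,0,0,0,0,0],
    [0,-0.048,0,0,0,0,0],
    [0,-0.048,0,0,0,0,0],
    [0,-0.03,0,0,0,0,0],
  ],
  force=100,
)

```text
time: 32.22
tool_pos: [0.4643, -0.1022, 0.4288]
tcp_rot: [-1.564, 0.162, -0.141]
wrist_force: [0.9, -0.5, -1.8]
width: 0.12
```

```bash
python3 held.py; python3 plan.py .654 .05 .43 -3.5
```

```text
F [-0.0476 -0.8655 -1.3588] p [ 0.4654 -0.1025  0.4304]
scene bowl 839 zmin,max [0.0017 0.0785] rimcirc [ 0.001  -0.0014  0.0334]
scene hook 280 [ 0.0706 -0.0019  0.1577] [ 0.0471 -0.0116  0.1274] [0.0812 0.0102 0.1841]
scene strap 651 [ 0.0373 -0.0063  0.0789]
t 32.33 pos [ 0.4654 -0.1025  0.4304] F [-0.  -0.9 -1.4] w 0.116 q [-0.27 -0.17  1.73 -0.    1.6  -0.08]
tool x [ 0.981 -0.192 -0.009] tool y [-0.009  0.001 -1.   ] yaw -11.05
leg 5 rows, total shift [ 0.1559 -0.0012  0.1858] turn [ 0.    -0.132 -0.009]
  [0.0312,-0.0002,0.0372,0,-0.026,-0.002,G],[0.0322,-0.0002,0.0363,0,-0.026,-0.002,G],[0.0331,-0.0001,0.0355,0,-0.026,-0.002,G],[0.034,-0.0001,0.0346,0,-0.026,-0.002,G],[0.0349,0,0.0337,0,-0.026,-0.002,G]
```

>>> jog_arm(
  increments=[
    [0.031,0,0.037,0,-0.026,-0.002,0],
    [0.032,0,0.036,0,-0.026,-0.002,0],
    [0.033,0,0.0355,0,-0.026,-0.002,0],
    [0.034,0,0.0345,0,-0.026,-0.002,0],
    [0.024,0,0.033,0,-0.026,-0.002,0],
    [0,0,0,0,0,0,0],
    [0,0,0,0,0,0,0],
  ],
)

```text
time: 33.2
tool_pos: [0.6436, 0.0533, 0.4083]
tcp_rot: [-1.573, 0.066, -0.03]
wrist_force: [-0.1, -0.8, -1.9]
width: 0.116
```

```bash
python3 rel.py; python3 held.py; python3 plan.py .6535 .05 .30 -3.5
```

```text
crest railx -13.2 raily(from y=0) 51.5 z 382.9
lipfoot railx -1.1 raily(from y=0) 51.4 z 344.6
strap@bar railx -29.2 raily(from y=0) 51.0 z 252.3
t 33.2 F [-0.1 -0.8 -1.9] w 0.116 yaw err deg 0.04 tool y [-0.023 -0.002 -1.   ] z 0.4083
F [ 0.3989 -0.1238 -2.0643] p [0.6435 0.053  0.409 ]
top bowl 379 zmin,max [-0.001   0.0764] rimcirc [-0.0003 -0.0013  0.035 ]
top strap 61 [0.0305 0.0146 0.0619]
scene bowl 1049 zmin,max [-0.0015  0.0751] rimcirc [ 0.0018 -0.0018  0.0333]
scene hook 441 [ 0.0702 -0.0013  0.1565] [ 0.0472 -0.0118  0.1245] [0.0816 0.0107 0.185 ]
scene strap 765 [ 0.0371 -0.0051  0.0694]
t 33.3 pos [0.6435 0.053  0.409 ] F [ 0.4 -0.1 -2.1] w 0.117 q [ 0.04  0.17  1.42 -0.    1.57  0.11]
tool x [ 0.998 -0.062 -0.022] tool y [-0.022 -0.002 -1.   ] yaw -3.56
leg 2 rows, total shift [ 0.0126  0.1088 -0.0021] turn [ 0.003 -0.001 -0.022]
  [0.0063,0.0544,-0.001,0.002,-0.001,-0.011,G],[0.0057,0.0545,-0.0011,0.002,-0.001,-0.011,G]
```

>>> jog_arm(
  increments=[
    [0.008,0.02,-0.001,0.002,0,-0.02,0],
    [0.002,0.035,-0.001,0,0,0,0],
    [0,0.03,0,0,0,0,0],
    [0,0.02,0,0,0,0,0],
    [0,0,0,0,0,0,0],
  ],
)

```text
time: 33.92
tool_pos: [0.6511, 0.0452, 0.3043]
tcp_rot: [-1.572, 0.05, -0.057]
wrist_force: [0.2, 0.4, -1.3]
width: 0.117
```

```bash
python3 rel.py
```

```text
crest railx -4.6 raily(from y=0) 43.8 z 279.4
lipfoot railx 8.6 raily(from y=0) 43.7 z 241.5
strap@bar railx -17.0 raily(from y=0) 43.7 z 148.4
t 33.92 F [ 0.2  0.4 -1.3] w 0.117 yaw err deg -0.37 tool y [ 0.004 -0.002 -1.   ] z 0.3043
```

>>> jog_arm(
  increments=[
    [0,0.013,0,0.001,0,0.005,0],
    [-0.001,0.01,0,0,0,0.003,0],
    [0,0.006,0,0,0,0,0],
  ],
)

```text
time: 34.3
tool_pos: [0.6518, 0.0449, 0.2778]
tcp_rot: [-1.57, 0.053, -0.056]
wrist_force: [0.8, -0.4, -1.5]
width: 0.121
```

```bash
python3 rel.py
```

```text
crest railx -3.9 raily(from y=0) 43.6 z 252.8
lipfoot railx 9.2 raily(from y=0) 43.5 z 214.8
strap@bar railx -16.6 raily(from y=0) 43.7 z 121.8
t 34.3 F [ 0.8 -0.4 -1.5] w 0.121 yaw err deg -0.41 tool y [ 0.002  0.    -1.   ] z 0.2778
```

>>> jog_arm(
  increments=[
    [0.001,0.013,0,0,-0.005,0,0],
    [0,0.01,0,0,0,0,0],
    [0,0.008,0,0,0,0,0],
    [0,0.003,0,0,0,0,0],
  ],
)

```text
time: 34.8
tool_pos: [0.653, 0.0451, 0.241]
tcp_rot: [-1.57, 0.048, -0.051]
wrist_force: [-0.6, -0.2, -1.7]
width: 0.116
```

```bash
python3 rel.py
```

```text
crest railx -2.8 raily(from y=0) 44.0 z 216.0
lipfoot railx 10.3 raily(from y=0) 44.0 z 178.0
strap@bar railx -15.5 raily(from y=0) 44.0 z 85.0
t 34.8 F [-0.6 -0.2 -1.7] w 0.116 yaw err deg -0.07 tool y [ 0.002  0.    -1.   ] z 0.241
```

>>> jog_arm(
  increments=[
    [0,0.005,0,0,0,0,0],
    [0,0.004,0,0,0,0,0],
    [0,0.002,0,0,0,0,0],
    [0,0.001,0,0,0,0,0],
  ],
)

```text
time: 35.3
tool_pos: [0.6537, 0.0452, 0.2334]
tcp_rot: [-1.57, 0.046, -0.054]
wrist_force: [0.4, -0.3, 0.3]
width: 0.114
```

>>> jog_arm(
  increments=[
    [0,0.002,0,0,0,0,0],
    [0,0.001,-0.01,0,0,0,0],
    [0,0.0005,-0.02,0,0,0.003,0],
  ],
)

```text
time: 35.67
tool_pos: [0.6531, 0.017, 0.2333]
tcp_rot: [-1.567, 0.042, -0.053]
wrist_force: [0.1, 2.9, 1.4]
width: 0.117
```

```bash
python3 rel.py
```

```text
crest railx -0.7 raily(from y=0) 16.0 z 208.5
lipfoot railx 12.5 raily(from y=0) 16.2 z 170.6
strap@bar railx -12.8 raily(from y=0) 16.5 z 77.4
t 35.67 F [0.1 2.9 1.4] w 0.117 yaw err deg 0.06 tool y [ 0.007  0.003 -1.   ] z 0.2333
```

>>> jog_arm(
  increments=[
    [-0.001,0.0005,-0.022,-0.003,0.003,0.006,0],
    [-0.001,0.0005,-0.028,0,0,0,0],
    [-0.0005,0.0005,-0.028,0,0,0,0],
    [0,0.0005,-0.022,0,0,0,0],
  ],
)

```text
time: 36.17
tool_pos: [0.6451, -0.0886, 0.2331]
tcp_rot: [-1.567, 0.048, -0.055]
wrist_force: [0.3, 4.4, 5.4]
width: 0.117
```

```bash
python3 rel.py
```

```text
crest railx -2.3 raily(from y=0) -90.0 z 208.2
lipfoot railx 10.9 raily(from y=0) -89.9 z 170.3
strap@bar railx -14.7 raily(from y=0) -89.5 z 77.2
t 36.17 F [0.3 4.4 5.4] w 0.117 yaw err deg -0.2 tool y [ 0.005  0.003 -1.   ] z 0.2331
```

>>> jog_arm(
  increments=[
    [0.001,0,-0.006,-0.004,0,0.004,0],
    [0,0,0,0,0,0,0],
    [0,0,0,0,0,0,0.2],
    [0,0,0,0,0,0,0.4],
    [0,0,0,0,0,0,0.6],
    [0,0,0,0,0,0,0.6],
  ],
  force=40,
)

```text
time: 36.92
tool_pos: [0.644, -0.0971, 0.23]
tcp_rot: [-1.574, 0.057, -0.049]
wrist_force: [0.5, 0.1, -0.0]
width: 0.604
```

```bash
python3 rel.py; python3 - <<'E'
from m import *
for n in W:
    A=sel(n,.58,.70,-.13,-.06,.247,.275); print(n,A.mean(0) if len(A) else 0,len(A))
c=C['scene']; cv2.imwrite('pics/s4.png',cv2.resize(c['img'][80:280,190:430],(720,600)))
E
```

```text
crest railx -3.1 raily(from y=0) -98.7 z 204.9
lipfoot railx 9.7 raily(from y=0) -98.9 z 166.8
strap@bar railx -16.7 raily(from y=0) -99.1 z 74.0
t 36.92 F [ 0.5  0.1 -0. ] w 0.604 yaw err deg -0.29 tool y [-0.005 -0.003 -1.   ] z 0.23
top [ 0.6055 -0.0905  0.2704] 29
scene [ 0.6466 -0.0907  0.2612] 245
```

View pics/s4.png

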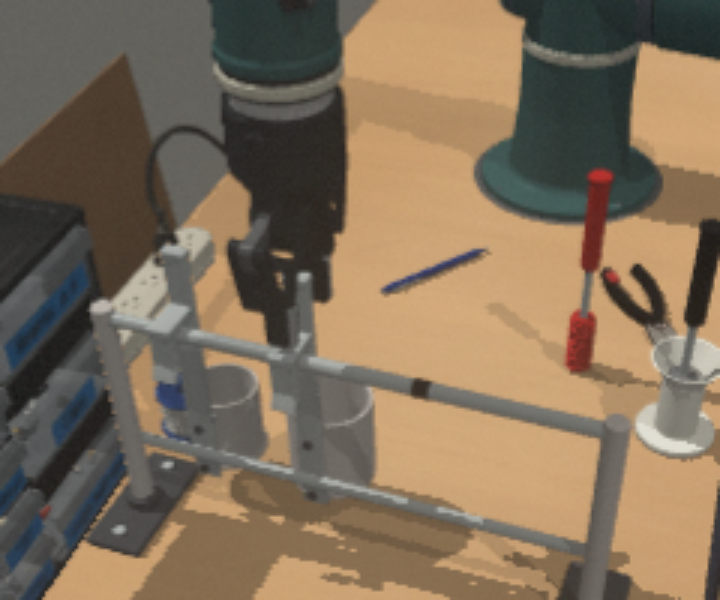

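Both cups hang right of the band (420,388), with cup l at (310,400). I'll withdraw straight up and away.

>>> jog_arm(
  increments=[
    [0,-0.01,0,0,0,0,0.7],
    [0,-0.02,0,0,0,0,0.7],
    [0,-0.04,0,0,0,0,0.7],
    [0,-0.055,0,0,0,0,1],
    [-0.03,-0.05,0,0,0,0,1],
    [-0.05,0,0,0,0,0,1],
    [-0.05,0,0,0,0,0,1],
    [-0.03,0,0,0,0,0,1],
    [0,0,0,0,0,0,1],
    [0,0,0,0,0,0,1],
  ],
)

```text
time: 38.28
tool_pos: [0.4831, -0.0861, 0.4289]
tcp_rot: [-1.578, 0.04, -0.066]
wrist_force: [0.1, -0.2, 0.2]
width: 0.998
```

```bash
python3 rel.py|tail -1; python3 - <<'E'
from m import *
for n in W:
  for nm,y in (('m',-.19),('l',-.095)):
    S=sel(n,.58,.70,y-.03,y+.03,.247,.272); A=sel(n,.58,.71,y-.03,y+.03,.208,.222); Q=sel(n,.55,.64,y-.045,y+.045,.095,.13)
    print(n,nm,'top',S.mean(0) if len(S) else 0,'arm',A.mean(0),'rim',circ(Q),len(Q),Q[:,2].max(),Q[:,2].min())
  B=sel(n,.40,.48,.13,.23,.12,.24); print('brush top',B[B[:,2]>.215].mean(0))
c=C['scene']; cv2.imwrite('pics/s5.png',c['img'])
E
```

```text
t 38.27 F [ 0.1 -0.2  0.2] w 0.998 yaw err deg -0.3 tool y [ 0.017 -0.008 -1.   ] z 0.4289
top m top [ 0.6356 -0.1927  0.258 ] arm [ 0.659  -0.1923  0.2142] rim [ 0.6035 -0.1895  0.027 ] 115 0.12961840071491226 0.0950862993011905
top l top [ 0.6421 -0.0991  0.258 ] arm [ 0.6657 -0.098   0.214 ] rim [ 0.6054 -0.0953  0.0332] 89 0.1210655716207103 0.09501851657628702
brush top [0.4378 0.1703 0.2207]
scene m top [ 0.6386 -0.1891  0.2554] arm [ 0.6559 -0.1896  0.2143] rim [ 0.6011 -0.1876  0.0276] 152 0.1288357516781664 0.09505375249185244
scene l top [ 0.6452 -0.096   0.2556] arm [ 0.6631 -0.0963  0.2147] rim [ 0.607  -0.0937  0.0333] 267 0.12012818422863147 0.09512002331435887
brush top [0.4416 0.1717 0.2204]
```

View pics/s5.png

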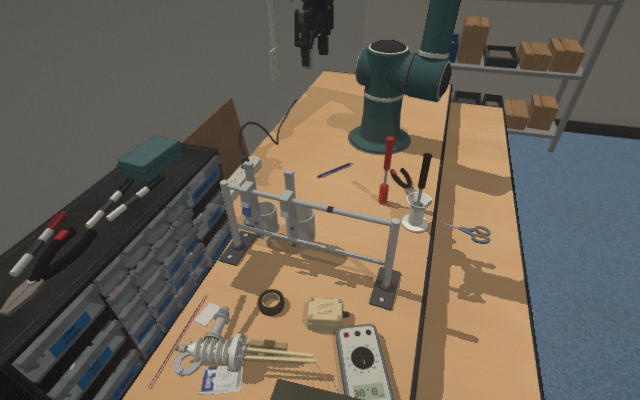

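Both cups hang upright at y ≈ −0.19 and −0.097, with the band at −0.002. The brush is in its stand and the other things haven't moved. Handing in.

```bash
python3 -c "
from workcell import bot
print(bot.finish_job())"
```

```text
the job is handed in; nothing more can be done
None
```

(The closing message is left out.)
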